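Pin an engine-mount bracket and show it to the inspection camera

ROBOT

A 7-joint arm with a two-finger parallel gripper is mounted at the origin on the work surface. World frame = base frame: x ahead of the robot, y to its left, z up, the work surface at z = 0. Lengths are in m, angles in rad, forces in N, time in s.
With the tool pointing down it reaches from about 0.425 to 0.925 m from the base axis. Payload 6.8 kg.
Tool frame: the origin (TCP) lies where the fingers leave the gripper's body, on its centre line; the fingertips stand 73 mm ahead of it and the grasp point (between the pads) lies 54 mm ahead of it; z points along the fingers, y is the line along which they close (so a half turn about z gives the same grasp; the last joint's range is limited). The gripper opens to 85 mm and grips with 20 to 120 N. Pads are 22 mm wide; open, the fingers measure 114 mm over their backs; the gripper's body (76 mm by 85 mm) begins 54 mm behind the grasp point. The pads swing forward as they close: fully open they stand 13 mm farther back than shut.
Start: joints at [0.995, 0.477, 0.022, 1.555, -0.011, 1.109, -0.083], TCP at [0.304, -0.602, 0.304] pointing down, gripper open.
Joint ranges: [-2.96, 2.96], [-0.34, 2.1], [-1.41, 1.46], [0.24, 2.44], [-1.37, 4.51], [0.17, 1.92], [-2.96, 2.96]. Speed limits (rad/s): [2.39, 2.39, 3.14, 3.14, 3.14, 3.14, 3.14].

INTERFACE

Orientations are given as a rotation vector (axis times angle).
In Python, from bench import r, grab_frame, camera_info gives the robot as it stands.
- The arm moves only by the shell command python3 -m pendant 'ROWS' [OPENING] [FORCE]. ROWS is a JSON object with one list for each field, all of the same length, 1 to 5, a row being the entries at one place: sx, sy, sz (the shift in parts of the range, where 1.0 means 40 cm), drx, dry, drz (a rotation vector in a scale on which 1.0 is 4 rad); each row is the pose to reach, as a shift and turn from the pose commanded when the command began, along the tool's axes at that moment; what a row does not reach only later rows make up. A row lasts 1/10 s, in which the tool goes at most 0.05 m and 0.15 rad, less where a joint would pass 70% of its speed; a pose out of reach is approached as far as the arm can. OPENING is the finger opening in m, set as the command begins (- or left out keeps the last). The fingers move at their own pace and stop on an object; FORCE is the grip in N (left out, the last holds). Time passes only in rows, so rows that do not move let the fingers close. It prints the time, the measured TCP pose, the force, the opening and the grip force at its end. Input that does not fit is refused with a message, and nothing moves.
- r.get_obs(): the state, without advancing time (a new reading comes with each control period).
- grab_frame(name): name is "side" or "top" or "wrist"; returns (picture, depth): 480x640x3 uint8, blue, green, red; 480x640 float32, m along the optical axis (not along the pixel's ray), 0 where there is no reading.
- camera_info(name): a dict with "camera_matrix" (3x3 intrinsics, pixels), "R" (3x3) and "t" (3): a world point X has camera coordinates R X + t. Camera axes: x right, y down, z forward; pixel columns grow to the right and rows downward; lengths in m; the calibration is good to about 2 mm. A picture is of the moment at which its call begins: read the wrist's pose just before it. camera_info takes no time and is no camera call; for the wrist camera it gives the pose at the moment of the call.
- r.hand_in(): hands the job in; it is judged then, once.
The state is a dict: "clock": time; "joints": joint angles; "qvel": joint speeds; "tau": joint torques, N m; "tcp_pos": TCP position; "orientation": TCP orientation; "contact_force": force on the tool from outside, world axes, zero at the start; "moment": the same for the moment, N m; "grip_width": finger opening in m; "gripper_force": force on a finger pad.
Only numpy, scipy, OpenCV 4.12 (cv2) and the standard library are available. Lean on these libraries where they do the work, as an engineer would, in place of code of your own. Each camera call takes 0.05 s, during which the arm holds its last target. There are 200 camera calls.

TASK

Drop the two short steel pins, one by one, fully home into the two bores of the aluminium bracket while it lies in its welding nest; the long pin stays in the rack. Then lift the bracket out of the nest, pins still in, and hold it upright in the air before the inspection camera, with its tube stub pointing straight into the lens and the stub's mouth centred on the lens 100 mm in front of it. Finish while holding it there, still, and leave the camera and the other things on the bench alone.

Things in the scene. Friction and masses are not known exactly. Their poses are not given: they have to be found in the camera images.
- bracket: Loose aluminium bracket, about 440 g, lying in the nest (2.5 mm play). Foot 124 (x) x 44 (y) x 26 mm; mid-top an upright lug 28 (x) x 16 (y) mm, 50 mm high (top 76 mm above the underside): grip it there, across the 16 mm. A round tube stub, 22 mm diameter, 30 mm long, is welded to the middle of one long side and points along -y. Origin: centre of the underside; z up.
- bore_a (a point): Centre of the flat bottom of the bracket's bore at its -x end (46 mm from the middle). Blind bore, 15 mm diameter with a 2 mm chamfer, 20 mm deep: its mouth is 20 mm above this point, on the foot's top. Axes as the bracket's.
- bore_b (a point): The same for the bore at the bracket's +x end.
- stub_mouth (a point): Centre of the open end of the bracket's tube stub: 52 mm from the bracket's origin along its -y and 13 mm up. Axes as the bracket's.
- nest: Fixed dark steel plate 180 (x) x 110 (y) x 12 mm with 10 mm high, 12 mm wide fences round the bracket's foot, one at each end and two on each long side. The bracket's underside rests on the plate, 12 mm above the bench. Origin: centre of its underside.
- rack: Fixed wooden block 60 (x) x 180 (y) x 40 (z) mm with three upright holes (14 mm diameter, 20 mm deep) in its top, at y = -60, 0 and +60 mm on its middle line, a pin in each; which pin is where varies. Origin: centre of its underside.
- pin_1: Loose short pin, plain round steel, 12 mm diameter, 56 mm long, about 50 g, chamfered at the foot, standing upright in the rack with 36 mm showing. Both short pins are alike; either goes in either bore, and 36 mm shows there too when it is home. Origin: centre of its lower end; z along the pin, up.
- pin_2: The other short pin, same as pin_1.
- long_pin: Loose long pin, 12 mm diameter, 76 mm long (56 mm showing), in the rack. Stays there. Origin: centre of its lower end.
- lens (a point): Centre of the front glass of the inspection camera (42 mm black lens tube on a grey box), which looks level along this frame's -x; z up. It is 190 to 250 mm above the bench; the head's height on the column varies.
- stand: Fixed camera stand: grey base 120 x 130 x 14 mm with a 20 mm column 334 mm high. The head stands out to -x and its lens front is 110 mm from the column's axis. Origin: under the column; z up.
- hammer: Loose hammer lying on the bench, 260 mm long. Leave alone. Origin: under the middle of its length, handle to -x, head to +x.
- v_block: Loose grooved steel block (two upright cheeks on a base), 70 x 50 x 46 mm. Leave alone. Origin: centre of its underside.
- offcut: Loose piece of steel tube standing on end, 48 mm diameter, 60 mm high. Leave alone. Origin: centre of its underside.

How it is judged:
By the outcome, as a careful person would: the job done as asked, in the order asked, and still so for the second after the job is handed in, while the arm keeps its last pose, push and grip.
It also fails if it takes over 72 s, if anything falls off the work surface, if the arm or the gripper's body presses on something with over 40 N, if the wrist force passes 120 N, or if a joint passes its speed limit or range.

## Working session

There is one attempt and no reset: what is moved stays moved. The work goes in short steps, Python scripts to look and compute and a shell command to move; the robot and the scene stay as the last step left them, time stands still between calls to the robot, and variables do not carry over. Pictures are saved under pics/ and viewed, at most 10 in all, crops included, and the job is handed in when it is done.

```bash
ls; mkdir -p pics; python3 - <<'E'
from bench import r, grab_frame, camera_info
import cv2,numpy as np
np.set_printoptions(precision=4,suppress=True)
o=r.get_obs();print(o)
for n in ["side","top"]:
    p,d=grab_frame(n);cv2.imwrite(f"pics/{n}0.png",p);np.savez(f"{n}0.npz",p=p,d=d,**camera_info(n));c=camera_info(n);print(n,c["camera_matrix"],c["R"],c["t"],-np.array(c["R"]).T@c["t"])
E
```

```text
pics
{'clock': 0.0, 'joints': array([ 0.9949,  0.4778,  0.0223,  1.5565, -0.0115,  1.1093, -0.0831]), 'qvel': array([-0.    , -0.0002,  0.0003,  0.0015,  0.001 ,  0.0016,  0.001 ]), 'tau': array([ -0.0004, -59.6448,   1.6079, -28.1201,   0.0125,   0.0093,
        -0.    ]), 'tcp_pos': array([ 0.3042, -0.6021,  0.3029]), 'orientation': array([-3.0543, -0.7278,  0.0009]), 'contact_force': array([ 0.4989, -0.0341, -0.2985]), 'moment': array([-0.0204, -0.0613, -0.0358]), 'gripper_force': 0.0, 'grip_width': 0.08515633876333788}
side [[614.6854   0.     317.799 ]
 [  0.     614.6854 230.9792]
 [  0.       0.       1.    ]] [[-0.7593 -0.6507  0.0106]
 [-0.3661  0.4137 -0.8336]
 [ 0.538  -0.6368 -0.5523]] [0.404  0.3519 1.0676] [-0.1388  0.7971  0.8787]
top [[581.3675   0.     324.2669]
 [  0.     581.3675 234.83  ]
 [  0.       0.       1.    ]] [[-0.009  -0.9999  0.0066]
 [-0.9928  0.0082 -0.1194]
 [ 0.1194 -0.0076 -0.9928]] [-0.0686  0.5796  1.6294] [ 0.3803 -0.061   1.6874]
```

View pics/top0.png

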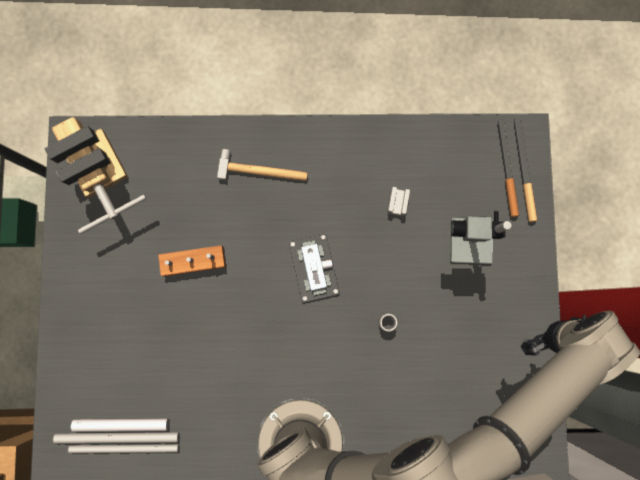

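View pics/side0.png

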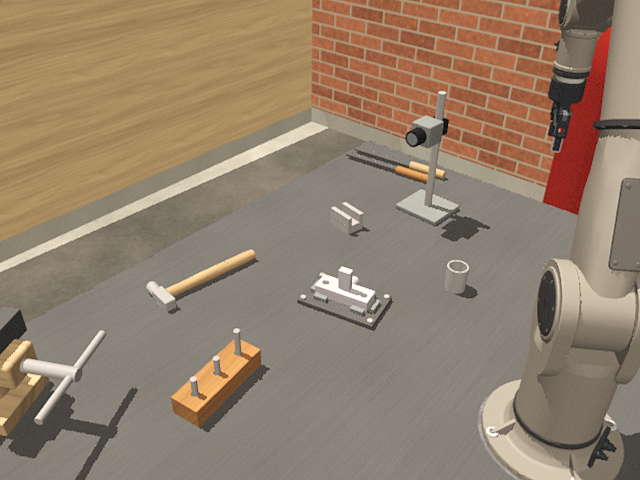

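The top view shows the rack at (190,262) with pins near (168,264), (190,261) and (211,257). The nest and bracket are at (314,268) with the stub pointing right, towards -y. The camera stand has its lens at about (453,228), looking left. In the side view the long pin stands at the far end of the rack (237,340), and the lens is at (414,138).

```bash
cat > h.py <<'E'
import numpy as np,cv2
from scipy.spatial.transform import Rotation as Ro
np.set_printoptions(precision=4,suppress=True)
def load(n):
    z=np.load(n);return z["p"],z["d"],{k:z[k] for k in("camera_matrix","R","t")}
def ray(c,u,v):
    K=np.array(c["camera_matrix"]);R=np.array(c["R"]);t=np.array(c["t"])
    d=R.T@np.linalg.solve(K,[u,v,1.]);return -R.T@t,d
def onz(c,u,v,z):
    o,d=ray(c,u,v);return o+d*(z-o[2])/d[2]
def proj(c,X):
    x=np.array(c["R"])@np.array(X)+c["t"];x=np.array(c["camera_matrix"])@x;return x[:2]/x[2]
def cloud(c,d):
    K=np.array(c["camera_matrix"]);v,u=np.mgrid[0:d.shape[0],0:d.shape[1]]
    P=np.stack([(u-K[0,2])/K[0,0]*d,(v-K[1,2])/K[1,1]*d,d],-1)
    return (P-np.array(c["t"]))@np.array(c["R"])
def tri(rays):
    A=np.zeros((3,3));b=np.zeros(3)
    for o,d in rays:
        d=d/np.linalg.norm(d);M=np.eye(3)-np.outer(d,d);A+=M;b+=M@o
    return np.linalg.solve(A,b)
def shot(n,f):
    from bench import r,grab_frame,camera_info
    c=camera_info(n);p,d=grab_frame(n);np.savez(f,p=p,d=d,**c);return p,d,c
E
python3 - <<'E'
from h import *
p,d,c=load("top0.npz");X=cloud(c,d)
for u,v in[(168,264),(190,261),(211,257),(314,268),(311,251),(319,287),(388,322),(480,228),(453,228),(507,226),(399,202)]:
    w=X[v-2:v+3,u-2:u+3].reshape(-1,3);print(u,v,X[v,u],"zmax",w[:,2].max())
p,d,c=load("side0.npz");X=cloud(c,d)
print("side")
for u,v in[(194,380),(216,358),(237,332),(345,272),(414,138),(411,138),(441,95),(335,290),(372,305)]:
    print(u,v,X[v,u])
E
```

```text
168 264 [0.4969 0.3628 0.0666] zmax 0.08485631688852348
190 261 [0.5046 0.3015 0.0675] zmax 0.08060367702600574
211 257 [0.5144 0.2411 0.0788] zmax 0.09934740260284512
314 268 [ 0.4808 -0.0441  0.0886] zmax 0.09799619916408915
311 251 [ 0.5345 -0.035   0.0161] zmax 0.04139086419834814
319 287 [ 0.4302 -0.0573  0.0353] zmax 0.045828703366197404
388 322 [ 0.3295 -0.2542  0.0042] zmax 0.010316355394429934
480 228 [ 0.5639 -0.4543  0.2747] zmax 0.2795959622931965
453 228 [ 0.5665 -0.3916  0.2586] zmax 0.2703221086385747
507 226 [ 0.5606 -0.5021  0.3325] zmax 0.3415707373848918
399 202 [ 0.6748 -0.2918  0.022 ] zmax 0.02767362808507377
side
194 380 [0.4996 0.3673 0.0766]
216 358 [0.5086 0.3089 0.0791]
237 332 [0.5156 0.2496 0.0962]
345 272 [ 0.4872 -0.0349  0.0865]
414 138 [ 0.567  -0.3945  0.2472]
411 138 [ 0.5719 -0.3887  0.2477]
441 95 [ 0.5627 -0.4933  0.329 ]
335 290 [ 0.501  -0.0203  0.039 ]
372 305 [ 0.4219 -0.0491  0.0228]
```

```bash
cat >> h.py <<'E'
def delta(pos,yaw):
    """tool-frame shift/turn to TCP pos, tool down with tool x at heading yaw (tool y = across)"""
    from bench import r
    o=r.get_obs();T=Ro.from_rotvec(o["orientation"])
    tgt=Ro.from_matrix(np.array([[np.cos(yaw),np.sin(yaw),0],[np.sin(yaw),-np.cos(yaw),0],[0,0,-1]]).T.T)
    q=(T.inv()*tgt).as_rotvec(); s=T.inv().apply(np.array(pos)-o["tcp_pos"])
    print("clk %.2f"%o["clock"],"tcp",o["tcp_pos"],"shift",s,"rot",q,"n",np.linalg.norm(s)/.05,np.linalg.norm(q)/.15)
def tyaw():
    from bench import r
    M=Ro.from_rotvec(r.get_obs()["orientation"]).as_matrix();return np.arctan2(M[1,0],M[0,0]),M
E
python3 - <<'E'
from h import *
from bench import *
y,M=tyaw();print(y,M);c=camera_info("wrist");print(c["camera_matrix"]);o=r.get_obs()
print("cam in tool",M.T@(-c["R"].T@c["t"]-o["tcp_pos"]));print("cam axes in tool",M.T@c["R"].T)
p,d,cc=load("top0.npz")
for yw in (y,0.17,-0.17,np.pi+.17,np.pi):
    print(yw);delta([0.44,-0.15,0.30],yw);delta([0.48,-0.045,0.30],yw);delta([0.5,0.33,0.3],yw)
E
```

```text
0.4678490353774926 [[ 0.8925  0.451  -0.0009]
 [ 0.451  -0.8925  0.0014]
 [-0.0001 -0.0017 -1.    ]]
[[376.8669   0.     325.0686]
 [  0.     376.8669 241.1756]
 [  0.       0.       1.    ]]
cam in tool [ 0.0808 -0.0001 -0.0705]
cam axes in tool [[-0.0009 -0.9489 -0.3157]
 [ 1.     -0.0006 -0.001 ]
 [ 0.0007 -0.3157  0.9489]]
0.4678490353774926
clk 0.10 tcp [ 0.3042 -0.6021  0.303 ] shift [ 0.3251 -0.3423  0.0036] rot [-0.0017  0.0001 -0.    ] n 9.441339955260178 0.01114335994023141
clk 0.10 tcp [ 0.3042 -0.6021  0.303 ] shift [ 0.4082 -0.4179  0.0037] rot [-0.0017  0.0001 -0.    ] n 11.683798818515818 0.01114335994023141
clk 0.10 tcp [ 0.3042 -0.6021  0.303 ] shift [ 0.5951 -0.7436  0.0042] rot [-0.0017  0.0001 -0.    ] n 19.048986524050548 0.01114335994023141
0.17
clk 0.10 tcp [ 0.3042 -0.6021  0.303 ] shift [ 0.3251 -0.3423  0.0036] rot [-0.0016  0.0004  0.2978] n 9.441339955260178 1.9856905857666383
clk 0.10 tcp [ 0.3042 -0.6021  0.303 ] shift [ 0.4082 -0.4179  0.0037] rot [-0.0016  0.0004  0.2978] n 11.683798818515818 1.9856905857666383
clk 0.10 tcp [ 0.3042 -0.6021  0.303 ] sh
[... 701 characters left out ...]
042 -0.6021  0.303 ] shift [ 0.4082 -0.4179  0.0037] rot [-0.0005 -0.0023 -2.8437] n 11.683798818515818 18.958292172883095
clk 0.10 tcp [ 0.3042 -0.6021  0.303 ] shift [ 0.5951 -0.7436  0.0042] rot [-0.0005 -0.0023 -2.8437] n 19.048986524050548 18.958292172883095
3.141592653589793
clk 0.10 tcp [ 0.3042 -0.6021  0.303 ] shift [ 0.3251 -0.3423  0.0036] rot [-0.0007 -0.0022 -2.6737] n 9.441339955260178 17.82495925049666
clk 0.10 tcp [ 0.3042 -0.6021  0.303 ] shift [ 0.4082 -0.4179  0.0037] rot [-0.0007 -0.0022 -2.6737] n 11.683798818515818 17.82495925049666
clk 0.10 tcp [ 0.3042 -0.6021  0.303 ] shift [ 0.5951 -0.7436  0.0042] rot [-0.0007 -0.0022 -2.6737] n 19.048986524050548 17.82495925049666
```

Careful with the scale: shifts go in shares of 40 cm and turns go in shares of 4 rad. That gives: -0.17 m / 0.4 = -0.425, 0.16 m / 0.4 = 0.4.

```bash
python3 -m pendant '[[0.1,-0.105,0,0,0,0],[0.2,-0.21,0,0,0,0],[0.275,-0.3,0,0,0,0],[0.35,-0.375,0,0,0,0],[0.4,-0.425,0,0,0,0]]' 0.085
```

```text
refused: ROWS must be an object with one list for each field. Nothing was moved.
```

Wrong form. The message asks for an object with one list for each field, so I'll send the same numbers that way.

```bash
python3 -m pendant '{"sx":[0.1,0.2,0.275,0.35,0.4],"sy":[-0.105,-0.21,-0.3,-0.375,-0.425],"sz":[0,0,0,0,0],"drx":[0,0,0,0,0],"dry":[0,0,0,0,0],"drz":[0,0,0,0,0]}' 0.085
python3 -m pendant '{"sx":[0.075,0.15,0.225,0.3,0.4],"sy":[-0.08,-0.16,-0.25,-0.325,-0.425],"sz":[0,0,0,0,0],"drx":[0,0,0,0,0],"dry":[0,0,0,0,0],"drz":[0,0,0,0,0]}'
python3 -m pendant '{"sx":[0.075,0.15,0.22,0.22,0.22],"sy":[-0.075,-0.1375,-0.195,-0.195,-0.195],"sz":[0,0.025,0.075,0.075,0.075],"drx":[0,0,0,0,0],"dry":[0,0,0,0,0],"drz":[0.025,0.05,0.0675,0.0675,0.0675]}'
python3 - <<'E'
from h import *
import time
from bench import r
p,d,c=shot("wrist","w1.npz");cv2.imwrite("pics/w1.png",p);print(tyaw()[0],r.get_obs()["clock"],r.get_obs()["joints"]);delta([0.48,-0.045,0.27],0.2)
E
```

```text
clock: 0.6
tcp_pos: [0.3713, -0.3749, 0.3036]
orientation: [-3.054, -0.732, -0.0]
contact_force: [0.1, 0.3, 0.0]
grip_width: 0.0851
gripper_force: 0.0
clock: 1.1
tcp_pos: [0.4343, -0.1599, 0.3038]
orientation: [3.056, 0.726, -0.001]
contact_force: [1.6, -1.0, -0.2]
grip_width: 0.0852
gripper_force: 0.0
clock: 1.6
tcp_pos: [0.4777, -0.0512, 0.2732]
orientation: [-3.126, -0.314, 0.003]
contact_force: [-0.4, 0.2, 0.9]
grip_width: 0.0849
gripper_force: 0.0
0.19829650002493826 1.65 [ 0.2397  0.2103 -0.2953  2.0233  0.0769  0.9193 -1.4686]
clk 1.65 tcp [ 0.4777 -0.0523  0.2737] shift [ 0.0037 -0.0067  0.0037] rot [ 0.0002  0.0011 -0.0017] n 0.16969125315322306 0.013676669010771508
```

View pics/w1.png

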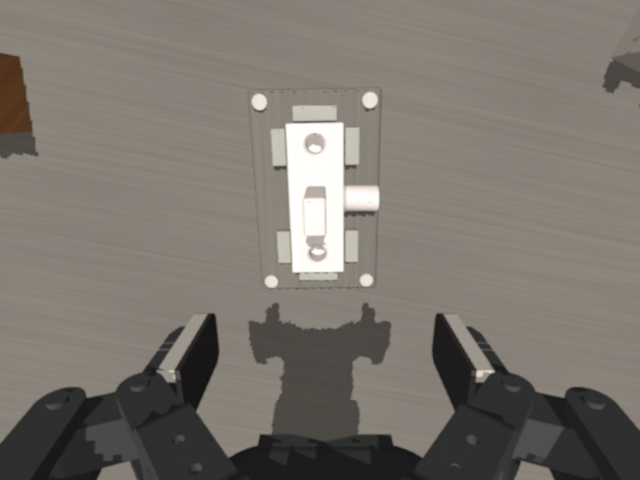

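The first wrist view shows the bracket square in the nest, with foot corners near (287,123), (343,123), (343,271) and (294,271). The bore mouths are at (315,143) and (318,251), the stub points right to (378,198), and the lug is at (315,210). I'll take a second view shifted sideways.

Scaled: -0.07 m / 0.4 = -0.175, -0.04 m / 0.4 = -0.1.

```bash
python3 -m pendant '{"sx":[0,0,0,0],"sy":[-0.1,-0.175,-0.175,-0.175],"sz":[0.025,0.075,0.075,0.075],"drx":[0,0,0,0],"dry":[0,0,0,0],"drz":[0,0,0,0]}'
cat > m.py <<'E'
from h import *
def bracket(f,dbg=None):
    p,d,c=load(f)
    g=cv2.cvtColor(p,cv2.COLOR_BGR2GRAY)
    m=(g>205).astype(np.uint8); m[300:]=0
    n,l,s,ce=cv2.connectedComponentsWithStats(m)
    i=1+np.argmax(s[1:,4]);m=(l==i).astype(np.uint8)
    cn,h=cv2.findContours(m,cv2.RETR_CCOMP,cv2.CHAIN_APPROX_NONE)
    out=max(cn,key=cv2.contourArea)
    holes=[k for k,hh in zip(cn,h[0]) if hh[3]>=0 and cv2.contourArea(k)>60]
    return p,c,m,out,holes
if __name__=="__main__":
    import sys
    for f in sys.argv[1:]:
        p,c,m,out,holes=bracket(f);x,y,w,hh=cv2.boundingRect(out);print(f,x,y,w,hh,[ (cv2.minAreaRect(k),cv2.contourArea(k)) for k in holes])
        v=cv2.resize(p[y-20:y+hh+20,x-40:x+w+40],None,fx=3,fy=3);q=cv2.resize(m[y-20:y+hh+20,x-40:x+w+40]*255,None,fx=3,fy=3)
        cv2.imwrite("pics/"+f[:-4]+"_c.png",np.hstack([v,cv2.cvtColor(q,cv2.COLOR_GRAY2BGR)]))
E
python3 - <<'E'
from h import *
p,d,c=shot("wrist","w2.npz");print(tyaw()[0])
E
python3 m.py w1.npz w2.npz; python3 -c "
import cv2;a=cv2.imread('pics/w1_c.png');b=cv2.imread('pics/w2_c.png');print(a.shape,b.shape)
import numpy as np
h=max(a.shape[0],b.shape[0]);z=np.zeros((h,a.shape[1]+b.shape[1],3),np.uint8);z[:a.shape[0],:a.shape[1]]=a;z[:b.shape[0],a.shape[1]:]=b
s=min(800/z.shape[1],600/h);cv2.imwrite('pics/b12.png',cv2.resize(z,None,fx=min(s,1),fy=min(s,1)))"
```

```text
clock: 2.05
tcp_pos: [0.4641, 0.0158, 0.2441]
orientation: [3.126, 0.309, -0.001]
contact_force: [0.3, -0.0, 0.0]
grip_width: 0.0854
gripper_force: 0.0
0.19583846413180833
w1.npz 286 123 93 149 [(((315.5, 248.0), (21.0, 26.0), 0.0), 386.5), (((314.78680419921875, 191.7643280029297), (23.021242141723633, 13.53309440612793), 2.862405300140381), 256.5), (((313.92303466796875, 142.88461303710938), (20.801258087158203, 21.0786075592041), 56.3099365234375), 270.0)]
w2.npz 374 124 100 164 [(((403.1500244140625, 232.54998779296875), (38.57978057861328, 83.16789245605469), 18.434947967529297), 1556.5), (((408.6141052246094, 145.52012634277344), (22.692724227905273, 22.365034103393555), 55.00798034667969), 344.5)]
(567, 1038, 3) (612, 1080, 3)
```

View pics/b12.png

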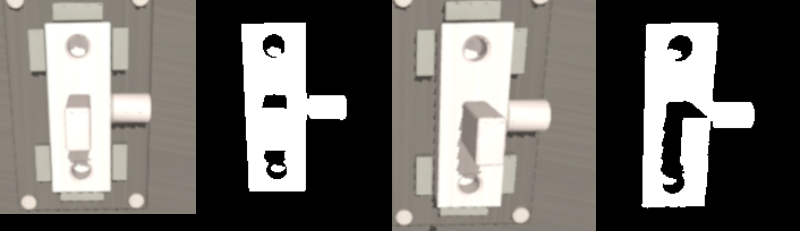

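The mask separates the foot from the stub and lug, but the bore rims are only partly caught. I'll check grey levels near bore b, and the edges.

```bash
python3 - <<'E'
from h import *
for f,(u,v) in (("w1.npz",(314,143)),("w2.npz",(409,145))):
    p,d,c=load(f);g=cv2.cvtColor(p,cv2.COLOR_BGR2GRAY)
    print(g[v-15:v+16:2,u-16:u+17:2])
    for row in(170,):
        print(g[row,u-40:u+40:2])
    X=cloud(c,d);print([f"{z:.3f}" for z in X[170,u-40:u+40:4,2]])
E
```

```text
[[255 255 255 255 255 255 255 255 255 255 255 255 255 255 255 255 255]
 [255 255 255 255 255 255 255 255 255 255 255 255 255 255 255 255 255]
 [255 255 255 255 255 255 253 244 238 243 251 255 255 255 255 255 255]
 [255 255 255 255 255 235 201 185 167 179 200 220 252 255 255 255 255]
 [254 255 255 255 225 188 182 178 174 175 177 178 217 252 255 255 255]
 [254 255 255 241 194 180 177 176 174 174 177 181 198 225 255 255 255]
 [254 255 255 219 175 173 178 176 174 174 176 179 182 215 249 255 255]
 [254 255 251 210 166 175 178 176 173 173 176 179 181 212 243 255 255]
 [254 255 249 211 154 174 181 218 209 183 182 178 179 212 243 255 255]
 [254 254 252 220 163 189 228 255 254 253 243 213 179 217 247 255 255]
 [254 255 254 231 193 205 255 255 255 254 255 239 179 231 251 255 255]
 [254 254 255 246 223 184 228 254 254 254 254 233 219 246 254 255 255]
 [254 254 255 254 241 227 197 198 219 220 209 219 248 253 255 255 255]
 [254 254 255 255 254 247 242 234 227 229 247 252 254 255 255 255 255]
 [254 254 255 255 255 255 253 251 253 254 254 255 255 255 255 255 255]
 [254 254 255 255 255 255 255 255 2
[... 1163 characters left out ...]
 [254 249 230 253 254 254 254 254 210 147 144 159 223 243 252 254 254]
 [254 254 236 245 253 253 250 234 186 165 168 213 246 248 254 255 254]
 [254 254 251 238 228 209 191 175 174 189 217 248 250 253 254 254 254]
 [254 254 254 250 243 237 227 223 234 250 251 251 254 254 254 254 254]
 [254 254 254 254 253 250 249 252 254 254 254 254 254 254 254 254 254]]
[152 126 113 128 227 254 255 255 254 253 253 253 254 254 254 254 254 254
 254 255 255 255 255 254 254 254 255 254 254 253 253 254 255 255 234 101
  78  80 117 129]
['0.023', '0.012', '0.037', '0.038', '0.038', '0.039', '0.039', '0.039', '0.038', '0.038', '0.038', '0.038', '0.040', '0.037', '0.039', '0.037', '0.039', '0.038', '0.012', '0.011']
```

```bash
cat > m2.py <<'E'
from h import *
import sys
from m import bracket
Z=0.038
rays={}
for f in sys.argv[1:]:
    p,c,m,out,_=bracket(f)
    X=cloud(c,load(f)[1]);fz=X[...,2]
    M=np.zeros_like(m);cv2.drawContours(M,[out],-1,1,-1)
    O=cv2.morphologyEx(M,cv2.MORPH_OPEN,np.ones((35,35),np.uint8))
    k=max(cv2.findContours(O,cv2.RETR_EXTERNAL,cv2.CHAIN_APPROX_NONE)[0],key=cv2.contourArea)[:,0]
    q=np.array([onz(c,u,v,Z)[:2] for u,v in k],np.float32)
    rc=cv2.minAreaRect(q*1000);b=cv2.boxPoints(rc)
    e=b[[1,2,3,0]]-b;i=np.argmax(np.linalg.norm(e,axis=1));a=np.arctan2(e[i,1],e[i,0]);a=(a+np.pi/2)%np.pi-np.pi/2
    print(f,"foot centre",np.array(rc[0])/1000,"size",rc[1],"yaw",a)
    g=cv2.cvtColor(p,cv2.COLOR_BGR2GRAY)
    D=((g<250)&(cv2.erode(M,np.ones((7,7)))>0)).astype(np.uint8)
    n,l,s,ce=cv2.connectedComponentsWithStats(D)
    for j in range(1,n):
        if s[j,4]<80: continue
        pts=np.argwhere(l==j)[:,::-1].astype(np.float32)
        qq=np.array([onz(c,*x,Z)[:2] for x in pts],np.float32)*1000
        (x,y),rad=cv2.minEnclosingCircle(qq);print("  dark",s[j,:2],"centre",x/1000,y/1000,"r",rad, "foot z",np.median(fz[O>0]))
    # lug top / stub from depth
    L=(M>0)&(fz>0.080)&(fz<0.095)
    if L.sum()>20: rr=cv2.minAreaRect((X[L][:,:2]*1000).astype(np.float32));print("  lug",rr,"z",np.median(fz[L]))
E
python3 m2.py w1.npz w2.npz
python3 - <<'E'
from h import *
delta([0.49,0.31,0.25],0.18)
E
```

```text
w1.npz foot centre [ 0.4886 -0.0404] size (124.47679901123047, 43.91316223144531) yaw 0.21397483
  dark [302 132] centre 0.534058837890625 -0.030633352279663087 r 9.67495346069336 foot z 0.03866130033822604
  dark [302 185] centre 0.46903903198242186 -0.044507362365722655 r 34.49406051635742 foot z 0.03866130033822604
  lug ((488.5639953613281, -40.81756591796875), (28.587785720825195, 15.828695297241211), 13.156499862670898) z 0.088378623082742
w2.npz foot centre [ 0.4888 -0.0411] size (124.33080291748047, 45.36465072631836) yaw 0.2163217
  dark [395 134] centre 0.5340061645507812 -0.030524608612060546 r 9.79374885559082 foot z 0.03865723480051496
  dark [390 192] centre 0.4730044860839844 -0.06149907684326172 r 40.74079513549805 foot z 0.03865723480051496
  lug ((488.53387451171875, -40.65127944946289), (28.50902557373047, 16.206607818603516), 12.579228401184082) z 0.08826620725504633
clk 2.10 tcp [0.4645 0.0153 0.2444] shift [ 0.0824 -0.2841 -0.0058] rot [ 0.0009 -0.0004  0.0158] n 5.91765032484304 0.10579499037042721
```

Scaled: -0.24 m / 0.4 = -0.6, -0.05 m / 0.4 = -0.125.

```bash
python3 -m pendant '{"sx":[0.025,0.05,0.075,0.1,0.125],"sy":[-0.125,-0.25,-0.375,-0.5,-0.6],"sz":[0,0,0,0,0],"drx":[0,0,0,0,0],"dry":[0,0,0,0,0],"drz":[0,0,0,0,0]}' 0.04
python3 -m pendant '{"sx":[0,0],"sy":[0,0],"sz":[0,0],"drx":[0,0],"dry":[0,0],"drz":[0,0]}'
python3 - <<'E'
from h import *
shot("wrist","w3.npz")
E
python3 -m pendant '{"sx":[0.0125,0.0125,0.0125],"sy":[-0.1125,-0.1125,-0.1125],"sz":[0.075,0.075,0.075],"drx":[0,0,0],"dry":[0,0,0],"drz":[0,0,0]}'
python3 - <<'E'
from h import *
shot("wrist","w4.npz");print(tyaw()[0])
a=load("w3.npz")[0];b=load("w4.npz")[0]
cv2.imwrite("pics/rack.png",cv2.resize(np.hstack([a,b]),(800,300)))
E
```

```text
clock: 2.6
tcp_pos: [0.4673, 0.2627, 0.2449]
orientation: [-3.127, -0.306, -0.003]
contact_force: [-0.3, 1.1, 0.4]
grip_width: 0.04
gripper_force: 0.0
clock: 2.8
tcp_pos: [0.4671, 0.2617, 0.2443]
orientation: [3.126, 0.31, 0.001]
contact_force: [-0.1, -1.1, -0.5]
grip_width: 0.0404
gripper_force: 0.0
clock: 3.15
tcp_pos: [0.4623, 0.3059, 0.2132]
orientation: [3.125, 0.309, -0.002]
contact_force: [0.7, -0.8, -0.1]
grip_width: 0.0404
gripper_force: 0.0
0.1957647530496227
```

View pics/rack.png

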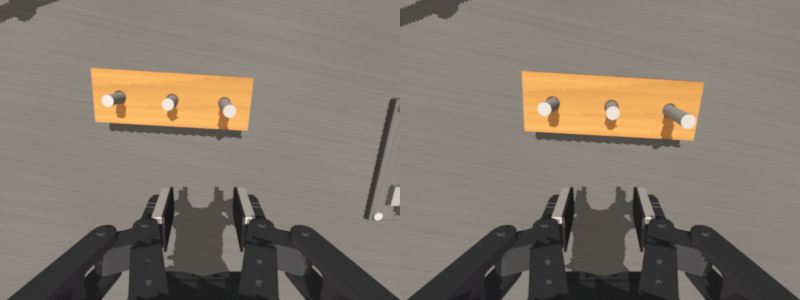

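Both rack views show three bright pin tops. At this half scale they are at (108,100), (168,103) and (229,110) on the left, and (545,109), (612,113) and (688,121) on the right. The rightmost, at the nest side, is the long pin.

```bash
cat > m3.py <<'E'
from h import *
def tops(f):
    p,d,c=load(f);h=cv2.cvtColor(p,cv2.COLOR_BGR2HSV)
    m=((h[...,2]>205)&(h[...,1]<60)).astype(np.uint8);m[260:]=0;m[:,560:]=0
    m=cv2.morphologyEx(m,cv2.MORPH_OPEN,np.ones((5,5),np.uint8))
    n,l,s,ce=cv2.connectedComponentsWithStats(m);X=cloud(c,d)
    r=[]
    for j in range(1,n):
        if s[j,4]>80:r.append((*ce[j],s[j,4],np.median(X[l==j],axis=0)))
    return c,sorted(r,key=lambda a:a[0])
if __name__=="__main__":
    a,A=tops("w3.npz");b,B=tops("w4.npz")
    for x in A+B:print(x[0],x[1],x[2],x[3])
    for x,y in zip(A,B):print("tri",tri([ray(a,*x[:2]),ray(b,*y[:2])]),"at z",onz(a,*x[:2],.0765),onz(b,*y[:2],.0765))
E
python3 m3.py
```

```text
171.64768683274022 160.8932384341637 281 [0.5017 0.366  0.0767]
268.258064516129 166.8100358422939 279 [0.5099 0.3065 0.0766]
366.94984326018806 177.4639498432602 319 [0.5179 0.2473 0.0965]
230.8314606741573 174.04775280898878 356 [0.5016 0.3663 0.0765]
340.12885154061627 180.72549019607843 357 [0.5097 0.3069 0.0766]
460.91127098321346 194.07194244604315 417 [0.518  0.2474 0.0965]
tri [0.5015 0.3665 0.0756] at z [0.5016 0.3662 0.0765] [0.5017 0.3663 0.0765]
tri [0.5095 0.3068 0.075 ] at z [0.5098 0.3066 0.0765] [0.5097 0.3069 0.0765]
tri [0.518  0.2473 0.0961] at z [0.5154 0.2445 0.0765] [0.5155 0.2395 0.0765]
```

```bash
python3 - <<'E'
from h import *
delta([0.5098,0.3067,0.118],0.215)
E
```

```text
clk 3.20 tcp [0.4629 0.3052 0.2138] shift [0.0464 0.0075 0.0957] rot [ 0.0015  0.0006 -0.0192] n 2.133072559540582 0.1286660887332255
```

Scaled: 0.0957 m / 0.4 = 0.2393, 0.085 m / 0.4 = 0.2125, -0.019 rad / 4 = -0.0048.

```bash
python3 -m pendant '{"sx":[0.116,0.116,0.116,0.116,0.116],"sy":[0.0188,0.0188,0.0188,0.0188,0.0188],"sz":[0.025,0.05,0.125,0.2125,0.2393],"drx":[0,0,0,0,0],"dry":[0,0,0,0,0],"drz":[-0.0048,-0.0048,-0.0048,-0.0048,-0.0048]}' 0.04
python3 -m pendant '{"sx":[0,0],"sy":[0,0],"sz":[0,0],"drx":[0,0],"dry":[0,0],"drz":[0,0]}'
python3 - <<'E'
from h import *
delta([0.5098,0.3067,0.118],0.215)
E
```

```text
clock: 3.7
tcp_pos: [0.5088, 0.3054, 0.1157]
orientation: [3.12, 0.335, -0.006]
contact_force: [-0.0, -1.1, -0.8]
grip_width: 0.0401
gripper_force: 0.0
clock: 3.9
tcp_pos: [0.5101, 0.3087, 0.1196]
orientation: [-3.123, -0.338, -0.002]
contact_force: [-0.2, 0.9, 0.6]
grip_width: 0.0397
gripper_force: 0.0
clk 3.90 tcp [0.5101 0.3087 0.1196] shift [-0.0007  0.0019  0.0016] rot [-0.0002 -0.0016  0.0006] n 0.05084395183265036 0.011419369771647854
```

Scaled: 0.001 m / 0.4 = 0.0025, 0.0005 m / 0.4 = 0.0013.

```bash
python3 -m pendant '{"sx":[0,0],"sy":[0,0],"sz":[0,0],"drx":[0,0],"dry":[0,0],"drz":[0,0]}' 0.04
python3 -m pendant '{"sx":[0,0,0,0,0],"sy":[0.0013,0.0013,0.0013,0.0013,0.0013],"sz":[0.0025,0.0025,0.0025,0.0025,0.0025],"drx":[0,0,0,0,0],"dry":[0,0,0,0,0],"drz":[0,0,0,0,0]}' 0.0 40
python3 -m pendant '{"sx":[0,0,0],"sy":[0,0,0],"sz":[0,0,0],"drx":[0,0,0],"dry":[0,0,0],"drz":[0,0,0]}'
python3 - <<'E'
from h import *
delta([0.5098,0.3067,0.118],0.215)
E
```

```text
clock: 4.1
tcp_pos: [0.5099, 0.3094, 0.1198]
orientation: [-3.122, -0.339, -0.004]
contact_force: [-0.8, -0.1, 0.6]
grip_width: 0.0399
gripper_force: 0.0
clock: 4.6
tcp_pos: [0.5095, 0.3083, 0.1175]
orientation: [3.123, 0.339, 0.001]
contact_force: [-0.4, -1.6, 5.2]
grip_width: 0.011
gripper_force: 39.0
clock: 4.9
tcp_pos: [0.5095, 0.3083, 0.1175]
orientation: [3.123, 0.339, 0.001]
contact_force: [-0.5, -3.0, 4.5]
grip_width: 0.0109
gripper_force: 39.0
clk 4.90 tcp [0.5095 0.3083 0.1175] shift [-0.0001  0.0016 -0.0005] rot [ 0.0004 -0.0004  0.0016] n 0.0342543498041838 0.011113604802073651
```

Scaled: -0.08 m / 0.4 = -0.2, -0.05 m / 0.4 = -0.125.

```bash
python3 -m pendant '{"sx":[0,0,0,0,0],"sy":[0,0,0,0,0],"sz":[-0.05,-0.125,-0.2,-0.2,-0.2],"drx":[0,0,0,0,0],"dry":[0,0,0,0,0],"drz":[0,0,0,0,0]}'
python3 - <<'E'
from h import *
p,d,c=shot("wrist","w5.npz");cv2.imwrite("pics/w5.png",p[100:480]);_,M=tyaw()
from bench import r
print(r.get_obs()["grip_width"]);delta([0.534,-0.0307,0.2],0.215)
X=cloud(c,d);o=r.get_obs()["tcp_pos"]
T=(X-o)@M
k=(abs(T[...,0])<.02)&(abs(T[...,1])<.012)&(T[...,2]>.03)&(T[...,2]<.12);print(k.sum());v,u=np.where(k);print(u.min(),u.max(),v.min(),v.max());print(np.median(T[k],axis=0),T[k].min(0),T[k].max(0))
E
```

```text
clock: 5.4
tcp_pos: [0.5092, 0.3088, 0.1974]
orientation: [-3.122, -0.34, -0.001]
contact_force: [-0.3, -0.2, -0.6]
grip_width: 0.0106
gripper_force: 39.2
0.010750951549644125
clk 5.45 tcp [0.5088 0.3083 0.1964] shift [-0.0484  0.3365 -0.0035] rot [0.0003 0.001  0.0019] n 6.798855037900376 0.014637294780585862
5218
289 364 280 399
[ 0.006  -0.0003  0.045 ] [-0.0117 -0.012   0.03  ] [0.0127 0.0118 0.0965]
```

View pics/w5.png

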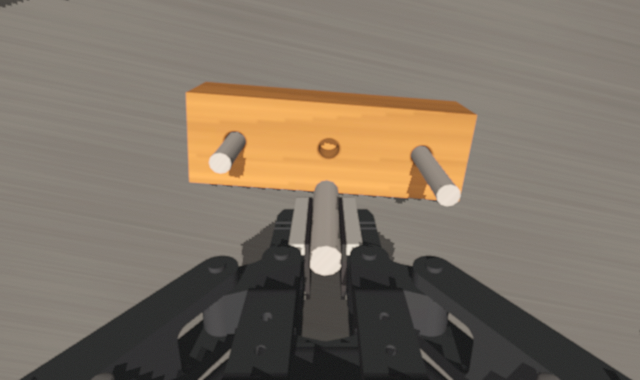

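The pin hangs straight between the pads, with its top disc at about (325,362) in the full frame and its foot at about (326,284). The empty hole is at (328,248).

```bash
cat > m4.py <<'E'
from h import *
# camera in tool frame (constant)
cin=np.array([0.0808,-0.0001,-0.0705]); A=np.array([[-.0009,-.9489,-.3157],[1,-.0006,-.001],[.0007,-.3157,.9489]])
def held(f):
    p,d,c=load(f);K=c["camera_matrix"]
    v,u=np.mgrid[0:480,0:640];C=np.stack([(u-K[0,2])/K[0,0]*d,(v-K[1,2])/K[1,1]*d,d],-1)
    T=C@A.T+cin
    g=cv2.cvtColor(p,cv2.COLOR_BGR2GRAY)
    m=((g>200)&(abs(T[...,0])<.02)&(abs(T[...,1])<.01)&(T[...,2]<.06)&(T[...,2]>.02)).astype(np.uint8)
    n,l,s,ce=cv2.connectedComponentsWithStats(m);j=1+np.argmax(s[1:,4])
    zt=np.median(T[l==j][:,2]);print("top px",ce[j],s[j,4],"top tool",np.median(T[l==j],axis=0))
    top=np.median(T[l==j],axis=0)
    # front generatrix of the pin
    for z in(.055,.065,.075,.085,.095):
        k=(abs(T[...,1]-top[1])<.002)&(abs(T[...,2]-z)<.003)&(T[...,0]<.03)&(T[...,0]>-.02)
        if k.sum():print(z,"front x",np.median(T[k][:,0]),k.sum())
    for z in(.07,.08,.09):
        k=(abs(T[...,1]-top[1])<.012)&(abs(T[...,2]-z)<.003)&(T[...,0]<.03)&(T[...,0]>-.02)
        print(z,"y",T[k][:,1].min(),T[k][:,1].max())
    k=(abs(T[...,1]-top[1])<.005)&(T[...,0]<.02)&(T[...,2]<.11)&(T[...,2]>.06);print("foot z",T[k][:,2].max())
if __name__=="__main__":
    import sys;held(sys.argv[1])
E
python3 m4.py w5.npz
```

```text
top px [325.1309 360.1735] 680 top tool [-0.0001 -0.0003  0.0411]
0.055 front x 0.0054580007050106585 98
0.065 front x 0.0054430207718786025 68
0.075 front x 0.0055155979766882066 60
0.085 front x 0.0054074242116937885 50
0.095 front x 0.0053937148258764445 31
0.07 y -0.0118646660104316 0.01157609548859228
0.08 y -0.0057544360181773 0.005560080315217067
0.09 y -0.005525702692669358 0.005888472534035833
foot z 0.09757427821823862
```

```bash
python3 - <<'E'
from m3 import *
p,d,c=load("w5.npz");X=cloud(c,d)
for u,v in((221,262),(448,295)):print(np.median(X[v-4:v+5,u-4:u+5].reshape(-1,3),axis=0))
g=cv2.cvtColor(p,cv2.COLOR_BGR2GRAY);print(g[236:260:2,314:344:2]);print("hole",onz(c,328.5,248,.04))
E
python3 -m pendant '{"sx":[-0.0175,-0.035,-0.0525,-0.07,-0.0875],"sy":[0.12,0.24,0.36,0.48,0.6],"sz":[-0.025,-0.05,-0.05,-0.05,-0.05],"drx":[0,0,0,0,0],"dry":[0,0,0,0,0],"drz":[0,0,0,0,0]}'
python3 -m pendant '{"sx":[0,0,0],"sy":[0,0,0],"sz":[0,0,0],"drx":[0,0,0],"dry":[0,0,0],"drz":[0,0,0]}'
python3 - <<'E'
from h import *
shot("wrist","w6.npz");delta([0.534,-0.0307,0.2],0.215)
E
python3 m2.py w6.npz
```

```text
[0.5022 0.3656 0.0766]
[0.518  0.2476 0.0965]
[[179 179 179 179 179 179 178 178 177 179 180 179 179 178 178]
 [179 179 180 180 173 159 141 133 135 149 169 178 180 180 180]
 [179 179 179 162 132 113 114 114 114 114 124 153 176 181 181]
 [180 180 167 124 114 129 125 123 113 113 112 121 152 180 180]
 [180 177 138 100 121 162 184 181 157 152 125 108 120 169 181]
 [180 169 110  96 170 185 188 187 188 187 173 104  91 157 179]
 [180 166 101  84 123 163 176 180 179 167 132 104  95 153 179]
 [182 168 109  93 106 112 121 125 123 116 112 107 102 160 180]
 [183 176 137  97 106 114 116 116 116 116 113 102 121 170 180]
 [185 183 164 126 103 113 118 119 119 114 107 112 159 179 182]
 [187 187 182 165 128 110 112 112 111 109 120 160 180 184 184]
 [184 186 186 181 171 156 138 132 135 148 165 176 179 180 180]]
hole [0.5101 0.3071 0.04  ]
clock: 5.95
tcp_pos: [0.5257, 0.0645, 0.2158]
orientation: [3.123, 0.34, -0.004]
contact_force: [1.7, -0.1, -0.5]
grip_width: 0.0109
gripper_force: 39.3
clock: 6.25
tcp_pos: [0.5262, 0.0678, 0.2163]
orientation: [-3.122, -0.342, 0.002]
contact_force: [-0.1, 0.5, -0.4]
grip_width: 0.0104
gripper_force: 39.3
clk 6.30 tcp [0.5263 0.0682 0.2166] shift [-0.014   0.0983  0.0165] rot [-0.001   0.0009  0.0042] n 2.01215428755809 0.0296929023495194
w6.npz foot centre [ 0.5252 -0.0329] size (48.48829650878906, 44.789451599121094) yaw 0.21830428
  dark [451 244] centre 0.53376904296875 -0.030664525985717773 r 9.612903594970703 foot z 0.03843642984091239
```

Scaled: 0.0983 m / 0.4 = 0.2458, 0.08 m / 0.4 = 0.2, 0.004 rad / 4 = 0.001.

```bash
python3 -m pendant '{"sx":[-0.0175,-0.035,-0.035,-0.035,-0.035],"sy":[0.1,0.2,0.2458,0.2458,0.2458],"sz":[0,0.025,0.075,0.129,0.129],"drx":[0,0,0,0,0],"dry":[0,0,0,0,0],"drz":[0.001,0.001,0.001,0.001,0.001]}'
python3 -m pendant '{"sx":[0,0,0],"sy":[0,0,0],"sz":[0,0,0],"drx":[0,0,0],"dry":[0,0,0],"drz":[0,0,0]}'
python3 - <<'E'
from h import *
p,d,c=shot("wrist","w7.npz");delta([0.5339,-0.0307,0.165],0.215)
cv2.imwrite("pics/w7.png",cv2.resize(p[220:420,220:440],None,fx=2.7,fy=2.7))
E
python3 m4.py w7.npz
```

```text
clock: 6.8
tcp_pos: [0.5326, -0.0315, 0.163]
orientation: [-3.122, -0.336, 0.008]
contact_force: [-1.0, 0.5, -0.7]
grip_width: 0.0107
gripper_force: 39.3
clock: 7.1
tcp_pos: [0.5348, -0.0314, 0.1667]
orientation: [3.124, 0.336, 0.003]
contact_force: [0.8, -0.0, -0.4]
grip_width: 0.0105
gripper_force: 39.3
clk 7.15 tcp [ 0.5347 -0.0317  0.1666] shift [-0.0006 -0.0012  0.0016] rot [ 0.0003 -0.0017 -0.0011] n 0.0409784924083382 0.01364247783793866
top px [324.7644 360.4583] 696 top tool [-0.0002 -0.0003  0.041 ]
0.055 front x 0.005431913997887436 88
0.065 front x 0.005482804259785756 69
0.075 front x 0.005512320231313546 58
0.085 front x 0.005461379320143192 50
0.095 front x 0.005350530341636656 34
0.07 y -0.011775236667613142 0.011576572510676328
0.08 y -0.005743293719441811 0.005554664676725121
0.09 y -0.005565517943380122 0.005887960971020937
foot z 0.09665302844189914
```

View pics/w7.png

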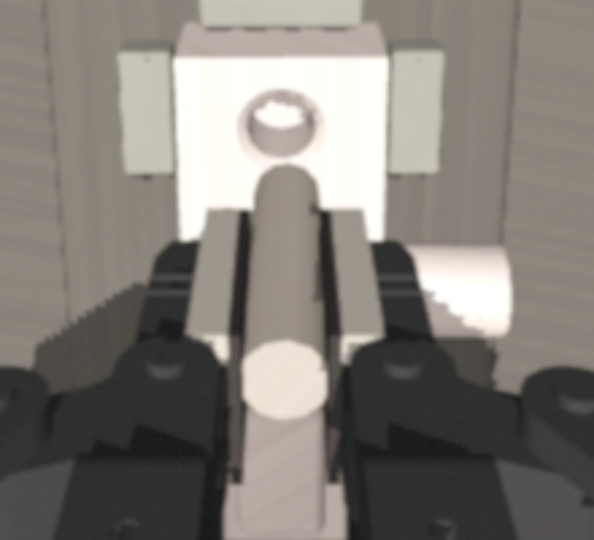

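The bore mouth is plainly visible ahead of the pin, at crop (281,123), which is full-frame (324.1,265.6). Now its offset in the tool frame.

```bash
cat > m5.py <<'E'
from m4 import *
import sys
def bore(f,u0,v0,w=18,thr=250):
    p,d,c=load(f);K=c["camera_matrix"];g=cv2.cvtColor(p,cv2.COLOR_BGR2GRAY)
    v,u=np.mgrid[0:480,0:640];C=np.stack([(u-K[0,2])/K[0,0]*d,(v-K[1,2])/K[1,1]*d,d],-1);T=C@A.T+cin
    s=np.s_[v0-w:v0+w,u0-w:u0+w]
    ft=(g[s]>252);zf=np.median(T[s][ft][:,2])
    n,l,st,ce=cv2.connectedComponentsWithStats((~ft).astype(np.uint8),connectivity=4)
    j=l[w,w] if l[w,w] else 1+np.argmax(st[1:,4])
    pts=np.argwhere(l==j)[:,::-1]+[u0-w,v0-w]
    q=[]
    for x in pts:
        dr=A@np.linalg.solve(K,[*x,1.]);q.append((cin+dr*(zf-cin[2])/dr[2])[:2])
    (x,y),rad=cv2.minEnclosingCircle(np.array(q,np.float32)*1000)
    print("bore in tool mm",x,y,"r",rad,"mouth z",zf,"px",st[j])
if __name__=="__main__":bore(sys.argv[1],int(sys.argv[2]),int(sys.argv[3]),int(sys.argv[4]))
E
python3 m5.py w7.npz 324 265 15;python3 m5.py w7.npz 324 264 17
```

```text
bore in tool mm -1.1218901872634888 -1.1367676258087158 r 9.84731674194336 mouth z 0.12843735835454023 px [  0   2  30  28 691]
bore in tool mm -1.0191794633865356 -1.2028977870941162 r 9.871294975280762 mouth z 0.12825918676926862 px [  0   5  34  29 757]
```

Scaled: 0.04 m / 0.4 = 0.1, 0.036 m / 0.4 = 0.09.

```bash
python3 -m pendant '{"sx":[-0.0018,-0.0018,-0.0018,-0.0018,-0.0018],"sy":[-0.0025,-0.0025,-0.0025,-0.0025,-0.0025],"sz":[0.025,0.0625,0.08,0.09,0.1],"drx":[0,0,0,0,0],"dry":[0,0,0,0,0],"drz":[0,0,0,0,0]}'
python3 -m pendant '{"sx":[0,0,0,0,0],"sy":[0,0,0,0,0],"sz":[0.0075,0.015,0.02,0.025,0.025],"drx":[0,0,0,0,0],"dry":[0,0,0,0,0],"drz":[0,0,0,0,0]}'
```

```text
clock: 7.65
tcp_pos: [0.5334, -0.0315, 0.1254]
orientation: [-3.124, -0.334, -0.0]
contact_force: [0.1, -0.7, 0.1]
grip_width: 0.0107
gripper_force: 39.3
clock: 8.15
tcp_pos: [0.5334, -0.0316, 0.1156]
orientation: [3.124, 0.333, 0.0]
contact_force: [-0.8, 0.9, -1.0]
grip_width: 0.0105
gripper_force: 39.5
```

Scaled: 0.0005 m / 0.4 = 0.0013.

```bash
python3 -m pendant '{"sx":[0,0,0,0],"sy":[0,0,0,0],"sz":[0.0013,0.0013,0.0013,0.0013],"drx":[0,0,0,0],"dry":[0,0,0,0],"drz":[0,0,0,0]}' 0.03
python3 -m pendant '{"sx":[0,0,0,0,0],"sy":[0,0,0,0,0],"sz":[-0.05,-0.125,-0.2,-0.25,-0.25],"drx":[0,0,0,0,0],"dry":[0,0,0,0,0],"drz":[0,0,0,0,0]}'
python3 - <<'E'
from h import *
p,d,c=shot("wrist","w8.npz");X=cloud(c,d)
k=(abs(X[...,0]-.534)<.012)&(abs(X[...,1]+.0307)<.012)&(X[...,2]>.055)&(X[...,2]<.09)
t=X[k];z=np.percentile(t[:,2],90);print(z,np.median(t[t[:,2]>z-.003],axis=0),k.sum())
delta([0.502,0.366,0.2],0.215)
E
```

```text
clock: 8.55
tcp_pos: [0.5333, -0.0316, 0.1151]
orientation: [-3.124, -0.334, -0.0]
contact_force: [-0.4, -0.1, 0.1]
grip_width: 0.0301
gripper_force: 0.0
clock: 9.05
tcp_pos: [0.5349, -0.0315, 0.218]
orientation: [3.123, 0.333, 0.009]
contact_force: [-0.3, -0.4, -0.5]
grip_width: 0.0302
gripper_force: 0.0
0.07520439284928303 [ 0.5335 -0.0318  0.0745] 455
clk 9.10 tcp [ 0.534  -0.0316  0.2163] shift [ 0.0526 -0.3954  0.0161] rot [ 0.0009 -0.0028 -0.0024] n 7.984974520573516 0.025546155095581016
```

The pin's top is at about 74.5 mm, so it is home. Now the second pin.

Scaled: -0.24 m / 0.4 = -0.6, -0.196 m / 0.4 = -0.49.

```bash
python3 -m pendant '{"sx":[0.0175,0.0325,0.05,0.065,0.08],"sy":[-0.1225,-0.245,-0.3675,-0.49,-0.6],"sz":[0,0,0,0,0],"drx":[0,0,0,0,0],"dry":[0,0,0,0,0],"drz":[0,0,0,0,0]}' 0.04
python3 -m pendant '{"sx":[0.015,0.0325,0.05,0.0515,0.0515],"sy":[-0.1125,-0.225,-0.325,-0.3885,-0.3885],"sz":[0,0,0,0,0],"drx":[0,0,0,0,0],"dry":[0,0,0,0,0],"drz":[0,0,0,0,0]}'
python3 -m pendant '{"sx":[0,0],"sy":[0,0],"sz":[0,0],"drx":[0,0],"dry":[0,0],"drz":[0,0]}'
python3 - <<'E'
from h import *
shot("wrist","w9.npz");delta([0.502,0.366,0.118],0.215)
E
python3 - <<'E'
from m3 import *
c,t=tops("w9.npz")
for x in t:print(x)
E
```

```text
clock: 9.6
tcp_pos: [0.5126, 0.2119, 0.2137]
orientation: [3.123, 0.335, -0.003]
contact_force: [0.2, -0.2, 0.2]
grip_width: 0.0401
gripper_force: 0.0
clock: 10.1
tcp_pos: [0.4983, 0.3707, 0.2136]
orientation: [-3.12, -0.344, 0.004]
contact_force: [-0.0, -0.1, -0.1]
grip_width: 0.0402
gripper_force: 0.0
clock: 10.3
tcp_pos: [0.5015, 0.3642, 0.214]
orientation: [3.122, 0.331, -0.002]
contact_force: [0.5, 0.0, -0.1]
grip_width: 0.0398
gripper_force: 0.0
clk 10.35 tcp [0.5017 0.364  0.2143] shift [ 0.0008 -0.002   0.0963] rot [ 0.0017  0.001  -0.0044] n 1.9256540550646974 0.03216931063646332
(np.float64(321.0), np.float64(255.15822784810126), np.int32(158), array([0.5035, 0.3672, 0.0765]))
```

Careful with the scale: shifts go in shares of 40 cm and turns go in shares of 4 rad. That gives: 0.0963 m / 0.4 = 0.2408, 0.085 m / 0.4 = 0.2125, -0.004 rad / 4 = -0.001.

```bash
python3 -m pendant '{"sx":[0.002,0.002,0.002,0.002,0.002],"sy":[-0.005,-0.005,-0.005,-0.005,-0.005],"sz":[0.075,0.15,0.2125,0.2408,0.2408],"drx":[0,0,0,0,0],"dry":[0,0,0,0,0],"drz":[-0.001,-0.001,-0.001,-0.001,-0.001]}'
python3 -m pendant '{"sx":[0,0],"sy":[0,0],"sz":[0,0],"drx":[0,0],"dry":[0,0],"drz":[0,0]}'
python3 -m pendant '{"sx":[0,0,0,0,0],"sy":[0,0,0,0,0],"sz":[0,0,0,0,0],"drx":[0,0,0,0,0],"dry":[0,0,0,0,0],"drz":[0,0,0,0,0]}' 0.0 40
python3 -m pendant '{"sx":[0,0,0,0,0],"sy":[0,0,0,0,0],"sz":[-0.05,-0.125,-0.225,-0.25,-0.25],"drx":[0,0,0,0,0],"dry":[0,0,0,0,0],"drz":[0,0,0,0,0]}'
python3 - <<'E'
from h import *
shot("wrist","w10.npz");delta([0.4437,-0.0507,0.218],0.215)
E
python3 m4.py w10.npz
```

```text
clock: 10.85
tcp_pos: [0.5013, 0.3665, 0.1173]
orientation: [3.121, 0.338, -0.004]
contact_force: [-0.5, -0.5, 0.4]
grip_width: 0.04
gripper_force: 0.0
clock: 11.05
tcp_pos: [0.5024, 0.3686, 0.1203]
orientation: [-3.122, -0.339, -0.003]
contact_force: [0.2, 0.0, 0.2]
grip_width: 0.0403
gripper_force: 0.0
clock: 11.55
tcp_pos: [0.5021, 0.368, 0.1197]
orientation: [3.123, 0.339, 0.002]
contact_force: [0.8, -2.2, 5.5]
grip_width: 0.0106
gripper_force: 39.0
clock: 12.05
tcp_pos: [0.5022, 0.3689, 0.2207]
orientation: [-3.121, -0.34, -0.005]
contact_force: [-0.3, 0.3, -1.1]
grip_width: 0.0107
gripper_force: 39.2
clk 12.10 tcp [0.5016 0.3681 0.2189] shift [-0.1466  0.3966  0.0007] rot [-0.0002 -0.0008  0.0018] n 8.45587667064916 0.013058867959334397
top px [324.967  358.5232] 667 top tool [-0.001  -0.0003  0.0433]
0.055 front x 0.004474998208584935 95
0.065 front x 0.004406069026787196 70
0.075 front x 0.004494647598296403 57
0.085 front x 0.004488699415674674 51
0.095 front x 0.004387267868817157 48
0.07 y -0.011790244591171539 0.01163740466736605
0.08 y -0.0056630264820702715 0.005553182222312834
0.09 y -0.005480539937129128 0.006391778834508236
foot z 0.09915170688230675
```

Scaled: 0.23 m / 0.4 = 0.575, -0.068 m / 0.4 = -0.17.

```bash
python3 -m pendant '{"sx":[-0.0425,-0.085,-0.1275,-0.17,-0.2125],"sy":[0.1175,0.235,0.3525,0.47,0.575],"sz":[0,0,0,0,0],"drx":[0,0,0,0,0],"dry":[0,0,0,0,0],"drz":[0,0,0,0,0]}'
python3 -m pendant '{"sx":[-0.0175,-0.055,-0.055,-0.055,-0.055],"sy":[0.05,0.15,0.15,0.15,0.15],"sz":[0,0,0,0,0],"drx":[0,0,0,0,0],"dry":[0,0,0,0,0],"drz":[0,0,0,0,0]}'
python3 -m pendant '{"sx":[0,0,0],"sy":[0,0,0],"sz":[0,0,0],"drx":[0,0,0],"dry":[0,0,0],"drz":[0,0,0]}'
python3 - <<'E'
from h import *
p,d,c=shot("wrist","w11.npz");delta([0.4437,-0.0507,0.218],0.215)
for X in([.4437,-.0507,.038],[.4887,-.0407,.088],[.534,-.0307,.074]):print(proj(c,X))
u,v=map(int,proj(c,[.4437,-.0507,.038]));print(u,v)
cv2.imwrite("pics/w11.png",cv2.resize(p[100:400,260:640],None,fx=2,fy=2))
E
```

```text
clock: 12.6
tcp_pos: [0.4664, 0.1222, 0.2168]
orientation: [3.122, 0.338, -0.006]
contact_force: [1.4, -0.2, -0.8]
grip_width: 0.0108
gripper_force: 39.2
clock: 13.1
tcp_pos: [0.4591, 0.0628, 0.218]
orientation: [-3.122, -0.342, 0.002]
contact_force: [-0.3, 0.1, -0.2]
grip_width: 0.0106
gripper_force: 39.3
clock: 13.4
tcp_pos: [0.4595, 0.0626, 0.2187]
orientation: [-3.123, -0.342, 0.0]
contact_force: [-0.1, 0.2, -0.8]
grip_width: 0.0106
gripper_force: 39.3
clk 13.45 tcp [0.4595 0.0624 0.2188] shift [-0.0399  0.1071  0.0008] rot [-0.0001 -0.0001  0.0028] n 2.284747502007355 0.018514473144879834
[471.7808 289.0665]
[514.0153 253.7943]
[515.2559 168.1735]
471 289
```

View pics/w11.png

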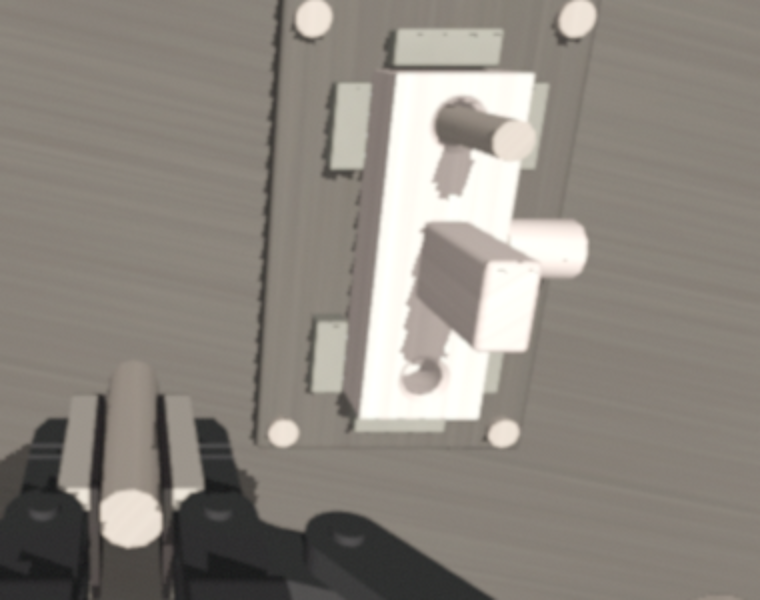

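The second view shows pin one seated. Bore a is at crop (423,377), which is full-frame (471.5,288.5), within 1 px of the prediction. Moving over it.

Scaled: 0.1072 m / 0.4 = 0.268, -0.0387 m / 0.4 = -0.0968, 0.003 rad / 4 = 0.0008.

```bash
python3 -m pendant '{"sx":[-0.04,-0.08,-0.0968,-0.0968,-0.0968],"sy":[0.1125,0.225,0.268,0.268,0.268],"sz":[0,0,0,0,0],"drx":[0,0,0,0,0],"dry":[0,0,0,0,0],"drz":[0.0008,0.0008,0.0008,0.0008,0.0008]}'
python3 -m pendant '{"sx":[0,0,0,0,0],"sy":[0,0,0,0,0],"sz":[0.05,0.1,0.125,0.125,0.125],"drx":[0,0,0,0,0],"dry":[0,0,0,0,0],"drz":[0,0,0,0,0]}'
python3 -m pendant '{"sx":[0,0],"sy":[0,0],"sz":[0,0],"drx":[0,0],"dry":[0,0],"drz":[0,0]}'
python3 - <<'E'
from h import *
shot("wrist","w12.npz");delta([0.4449,-0.0504,0.1175],0.215)
E
```

```text
clock: 13.95
tcp_pos: [0.4449, -0.0507, 0.2189]
orientation: [-3.123, -0.335, -0.001]
contact_force: [-0.1, -0.3, -0.3]
grip_width: 0.0105
gripper_force: 39.3
clock: 14.45
tcp_pos: [0.4451, -0.0503, 0.1691]
orientation: [-3.123, -0.337, -0.0]
contact_force: [0.2, -0.2, 0.4]
grip_width: 0.0109
gripper_force: 39.3
clock: 14.65
tcp_pos: [0.4452, -0.051, 0.1695]
orientation: [3.123, 0.335, 0.002]
contact_force: [-0.3, 0.1, -0.7]
grip_width: 0.0106
gripper_force: 39.3
clk 14.70 tcp [ 0.4451 -0.0511  0.1694] shift [-0.0001 -0.0008  0.0519] rot [ 0.0005 -0.0012 -0.0012] n 1.0389307069043212 0.011998279575111046
```

Scaled: 0.04 m / 0.4 = 0.1, 0.037 m / 0.4 = 0.0925.

```bash
python3 -m pendant '{"sx":[-0.0003,-0.0003,-0.0003,-0.0003,-0.0003],"sy":[-0.0015,-0.0015,-0.0015,-0.0015,-0.0015],"sz":[0.0375,0.07,0.0825,0.0925,0.1],"drx":[0,0,0,0,0],"dry":[0,0,0,0,0],"drz":[0,0,0,0,0]}'
python3 -m pendant '{"sx":[0,0,0,0,0],"sy":[0,0,0,0,0],"sz":[0.0075,0.015,0.0225,0.0275,0.0275],"drx":[0,0,0,0,0],"dry":[0,0,0,0,0],"drz":[0,0,0,0,0]}'
```

```text
clock: 15.2
tcp_pos: [0.4448, -0.0506, 0.1289]
orientation: [3.124, 0.335, 0.001]
contact_force: [0.6, 0.1, 0.0]
grip_width: 0.0108
gripper_force: 39.3
clock: 15.7
tcp_pos: [0.4445, -0.0505, 0.1177]
orientation: [3.124, 0.335, -0.0]
contact_force: [1.3, 0.7, -0.3]
grip_width: 0.0108
gripper_force: 39.5
```

Scaled: -0.1 m / 0.4 = -0.25, -0.05 m / 0.4 = -0.125.

```bash
python3 -m pendant '{"sx":[0,0,0,0],"sy":[0,0,0,0],"sz":[0,0,0,0],"drx":[0,0,0,0],"dry":[0,0,0,0],"drz":[0,0,0,0]}' 0.03
python3 -m pendant '{"sx":[0,0,0,0,0],"sy":[0,0,0,0,0],"sz":[-0.05,-0.125,-0.2,-0.25,-0.25],"drx":[0,0,0,0,0],"dry":[0,0,0,0,0],"drz":[0,0,0,0,0]}'
python3 -m pendant '{"sx":[0,0],"sy":[0,0],"sz":[0,0],"drx":[0,0],"dry":[0,0],"drz":[0,0]}'
python3 - <<'E'
from h import *
p,d,c=shot("wrist","w13.npz");X=cloud(c,d)
for q in((.4437,-.0507),(.534,-.0307)):
    k=(np.hypot(X[...,0]-q[0],X[...,1]-q[1])<.012)&(X[...,2]>.055)&(X[...,2]<.11)
    t=X[k];print(k.sum(),len(t) and (np.percentile(t[:,2],95),np.median(t[t[:,2]>np.percentile(t[:,2],90)-.003],axis=0)))
k=(np.hypot(X[...,0]-.4887,X[...,1]+.0407)<.025)&(abs(X[...,2]-.088)<.004)
print("lug",cv2.minAreaRect((X[k][:,:2]*1000).astype(np.float32)),np.median(X[k][:,2]))
delta([0.4886,-0.0407,0.22],0.215)
E
```

```text
clock: 16.1
tcp_pos: [0.4445, -0.0506, 0.1178]
orientation: [3.124, 0.335, 0.0]
contact_force: [0.4, -0.2, -0.1]
grip_width: 0.0298
gripper_force: 0.0
clock: 16.6
tcp_pos: [0.446, -0.0506, 0.2204]
orientation: [3.122, 0.335, 0.008]
contact_force: [0.6, -0.2, -0.5]
grip_width: 0.0303
gripper_force: 0.0
clock: 16.8
tcp_pos: [0.4438, -0.0506, 0.2168]
orientation: [-3.123, -0.335, 0.003]
contact_force: [-0.2, 0.0, 0.2]
grip_width: 0.0303
gripper_force: 0.0
460 (np.float64(0.07548797860928123), array([ 0.4438, -0.0511,  0.0746]))
431 (np.float64(0.07578218447761871), array([ 0.5332, -0.032 ,  0.0746]))
lug ((488.8294372558594, -40.77117156982422), (27.69465446472168, 15.7562837600708), 12.273468971252441) 0.08838825333797586
clk 16.85 tcp [ 0.4438 -0.0506  0.2167] shift [ 0.0459 -0.0001 -0.0034] rot [-0.0006  0.002  -0.0011] n 0.9204904153686597 0.01608714114856259
```

Both pin tops are at about 74.6 mm, so both are home. With the hand still free, I'll measure the lens by tilting the wrist camera towards it.

```bash
cat >> h.py <<'E'
def deltaM(pos,xt,zt):
    from bench import r
    o=r.get_obs();T=Ro.from_rotvec(o["orientation"]);xt=np.array(xt,float);zt=np.array(zt,float)
    tgt=Ro.from_matrix(np.stack([xt,np.cross(zt,xt),zt],1))
    print("clk %.2f"%o["clock"],o["tcp_pos"],"shift",T.inv().apply(np.array(pos)-o["tcp_pos"]),"rot",(T.inv()*tgt).as_rotvec(),"j",o["joints"])
E
python3 - <<'E'
from h import *
a=.6;s,c=np.sin(a),np.cos(a)
deltaM([.55,-.22,.36],[0,c,-s],[0,-s,-c])
deltaM([.55,-.22,.36],[0,1,0],[0,0,-1])
E
```

```text
clk 16.85 [ 0.4438 -0.0506  0.2167] shift [ 0.0676  0.188  -0.1435] rot [-0.4081 -0.5027 -1.3127] j [ 0.3009  0.2454 -0.3698  2.1447  0.1256  0.7735 -1.506 ]
clk 16.85 [ 0.4438 -0.0506  0.2167] shift [ 0.0676  0.188  -0.1435] rot [-0.0019  0.0013 -1.3569] j [ 0.3009  0.2454 -0.3698  2.1447  0.1256  0.7735 -1.506 ]
```

Scaled: 0.17 m / 0.4 = 0.425, -0.1435 m / 0.4 = -0.3588.

```bash
python3 -m pendant '{"sx":[0,0.0375,0.075,0.125,0.169],"sy":[0.05,0.125,0.225,0.325,0.425],"sz":[-0.1125,-0.2,-0.275,-0.325,-0.3588],"drx":[0,0,0,0,0],"dry":[0,0,0,0,0],"drz":[0,0,0,0,0]}' 0.05
python3 -m pendant '{"sx":[0,0,0,0,0],"sy":[0.0125,0.025,0.045,0.045,0.045],"sz":[0,0,0,0,0],"drx":[-0.01,-0.02,-0.03,-0.04,-0.051],"dry":[-0.0125,-0.025,-0.0375,-0.05,-0.0628],"drz":[-0.0325,-0.065,-0.0975,-0.13,-0.164]}'
python3 -m pendant '{"sx":[0,0,0,0,0],"sy":[0,0,0,0,0],"sz":[0,0,0,0,0],"drx":[-0.01,-0.02,-0.03,-0.04,-0.051],"dry":[-0.0125,-0.025,-0.0375,-0.05,-0.0628],"drz":[-0.0325,-0.065,-0.0975,-0.13,-0.164]}'
python3 -m pendant '{"sx":[0,0,0],"sy":[0,0,0],"sz":[0,0,0],"drx":[0,0,0],"dry":[0,0,0],"drz":[0,0,0]}'
python3 - <<'E'
from h import *
p,d,c=shot("wrist","w14.npz");cv2.imwrite("pics/w14.png",p)
a=.6;s,cc=np.sin(a),np.cos(a)
deltaM([.55,-.22,.36],[0,cc,-s],[0,-s,-cc]);print(proj(c,[.567,-.39,.248]))
E
```

```text
clock: 17.35
tcp_pos: [0.5478, -0.2038, 0.3622]
orientation: [3.123, 0.336, 0.001]
contact_force: [0.7, 0.3, -0.5]
grip_width: 0.0499
gripper_force: 0.0
clock: 17.85
tcp_pos: [0.5505, -0.2203, 0.3596]
orientation: [2.623, 1.234, -0.332]
contact_force: [0.1, 0.5, 0.1]
grip_width: 0.0502
gripper_force: 0.0
clock: 18.35
tcp_pos: [0.5506, -0.2196, 0.3597]
orientation: [1.877, 1.882, -0.581]
contact_force: [0.6, -0.3, -0.3]
grip_width: 0.05
gripper_force: 0.0
clock: 18.65
tcp_pos: [0.5505, -0.2204, 0.361]
orientation: [1.888, 1.872, -0.577]
contact_force: [0.0, 0.1, -0.2]
grip_width: 0.0499
gripper_force: 0.0
clk 18.70 [ 0.5506 -0.2205  0.3612] shift [ 0.001  -0.0006  0.0007] rot [-0.0003 -0.0023 -0.0081] j [ 0.3423  0.2964 -0.3834  1.8078  0.77    1.2024 -0.3782]
[347.8487 327.4021]
```

View pics/w14.png

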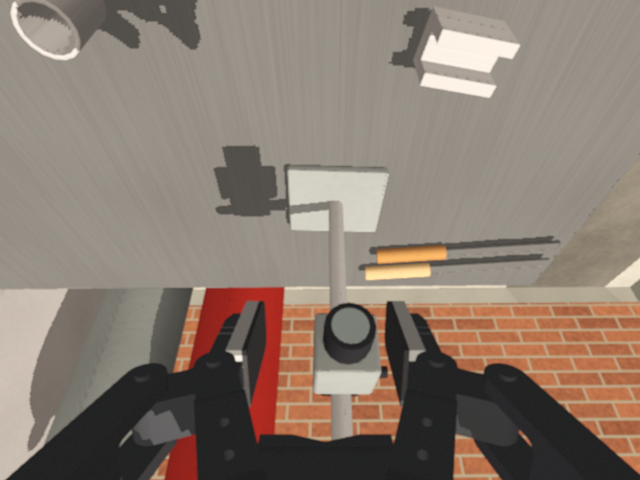

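The tilted wrist view looks into the lens. The grey glass disc is at (351,326) inside the black tube, with the column at (337,260) and the base around (337,198). I'll take one more shifted view for triangulation.

Scaled: -0.05 m / 0.4 = -0.125, -0.04 m / 0.4 = -0.1.

```bash
python3 -m pendant '{"sx":[0,0,0,0,0],"sy":[-0.1,-0.125,-0.125,-0.125,-0.125],"sz":[0,0,0,0,0],"drx":[0,0,0,0,0],"dry":[0,0,0,0,0],"drz":[0,0,0,0,0]}'
cat > m6.py <<'E'
from h import *
import sys
rs=[]
for f in sys.argv[1:]:
    p,d,c=load(f);X=cloud(c,d);g=cv2.cvtColor(p,cv2.COLOR_BGR2GRAY)
    u,v=map(int,proj(c,[.567,-.39,.248]))
    near=(np.abs(X-[.567,-.40,.248])<[.06,.05,.06]).all(-1)
    # glass: non-black blob surrounded by black tube
    m=((g>60)&near&(X[...,1]>-.42)).astype(np.uint8)
    n,l,s,ce=cv2.connectedComponentsWithStats(m)
    for j in range(1,n):
        if s[j,4]<150: continue
        P=X[l==j];k=cv2.findContours((l==j).astype(np.uint8),0,1)[0][0];e=cv2.fitEllipse(cv2.convexHull(k))
        q=P-np.median(P,0);print(f,s[j],"ell",e,"med",np.median(P,0),"nrm",np.linalg.svd(q[np.linalg.norm(q,axis=1)<.03],full_matrices=False)[2][2])
        if s[j,4]>400 and abs(e[1][0]/e[1][1])>.6 and np.median(P,0)[1]>-.405: best=e[0]
    rs.append((c,best));print("glass px",best)
    b=((g<=60)&near).astype(np.uint8);P=X[b>0];print("black",b.sum(),"y95",np.percentile(P[:,1],[50,90,97]),"x",np.percentile(P[:,0],[1,99]),"z",np.percentile(P[:,2],[1,99]))
    for lo,hi in((.05,.1),(.1,.15),(.15,.19)):
        k=(X[...,2]>lo)&(X[...,2]<hi)&(np.abs(X[...,0]-.563)<.03)&(np.abs(X[...,1]+.5)<.03);P=X[k]
        if len(P)>30:print("col z",lo,"n",len(P),"x mid",(np.percentile(P[:,0],2)+np.percentile(P[:,0],98))/2,"w",np.percentile(P[:,0],98)-np.percentile(P[:,0],2),"front y",np.percentile(P[:,1],95))
    k=(np.abs(X[...,2]-.014)<.004)&(np.abs(X[...,0]-.563)<.1)&(np.abs(X[...,1]+.48)<.12);k=cv2.morphologyEx(k.astype(np.uint8),2,np.ones((3,3)))>0
    if k.sum()>50:
        h=cv2.findContours(k.astype(np.uint8),0,1)[0];h=max(h,key=cv2.contourArea)[:,0];print("base",cv2.minAreaRect(np.array([onz(c,*x,.014)[:2]*1000 for x in h],np.float32)))
if len(rs)>1:print("LENS tri",tri([ray(c,*b) for c,b in rs]))
E
python3 - <<'E'
from h import *
shot("wrist","w15.npz")
E
python3 m6.py w14.npz w15.npz
```

```text
clock: 19.2
tcp_pos: [0.5015, -0.2197, 0.3614]
orientation: [1.884, 1.874, -0.576]
contact_force: [0.7, 0.2, -0.5]
grip_width: 0.0498
gripper_force: 0.0
w14.npz [326 303  51  62 167] ell ((349.01904296875, 333.32098388671875), (53.420074462890625, 62.062164306640625), 13.371232032775879) med [ 0.5801 -0.4087  0.2573] nrm [-0.0819  0.6234  0.7776]
w14.npz [ 331  307   39   38 1151] ell ((350.0618591308594, 325.3017883300781), (36.742862701416016, 39.73383712768555), 113.14109802246094) med [ 0.5689 -0.3901  0.2461] nrm [-0.0518 -0.9987  0.0019]
glass px (350.0618591308594, 325.3017883300781)
black 1282 y95 [-0.3916 -0.3896 -0.389 ] x [0.5481 0.5873] z [0.2278 0.2668]
col z 0.05 n 477 x mid 0.5634724378141567 w 0.01906270280617961 front y -0.48998221803813025
col z 0.1 n 559 x mid 0.5639675206981875 w 0.018754170498502587 front y -0.4899394437669066
col z 0.15 n 328 x mid 0.5634328005074667 w 0.018505475176771147 front y -0.48997577750126775
base ((563.7183227539062, -497.8603820800781), (122.19669342041016, 129.09022521972656), 87.15109252929688)
glass px (350.0618591308594, 325.3017883300781)
black 276 y95 [-0.3919 -0.3905 -0.39  ] x [0.5471 0.5877] z [0.2271 0.256 ]
col z 0.05 n 462 x mid 0.5632012237300166 w 0.018232583116878254 front y -0.4899578513491944
col z 0.1 n 567 x mid 0.5631123161614381 w 0.01816962767096042 front y -0.4900264687685202
col z 0.15 n 414 x mid 0.5629016883363918 w 0.017713888862813998 front y -0.48978165923038525
base ((563.3655395507812, -497.7261657714844), (122.45608520507812, 129.20050048828125), 87.1812515258789)
LENS tri [  1.3957 -13.1347  -5.6366]
```

```bash
python3 - <<'E'
from h import *
p,d,c=load("w15.npz");u,v=proj(c,[.5688,-.3901,.247]);print(u,v)
u,v=int(u),int(v);cv2.imwrite("pics/w15c.png",cv2.resize(p[v-60:v+60,u-80:u+80],None,fx=4,fy=4))
for f,q in(("w14.npz",(350.06,325.3)),):
    _,_,c=load(f);o,dd=ray(c,*q);print(o+dd*(-.3901-o[1])/dd[1])
E
```

```text
411.36265026623107 325.6719537454464
[ 0.5688 -0.3901  0.2462]
```

View pics/w15c.png

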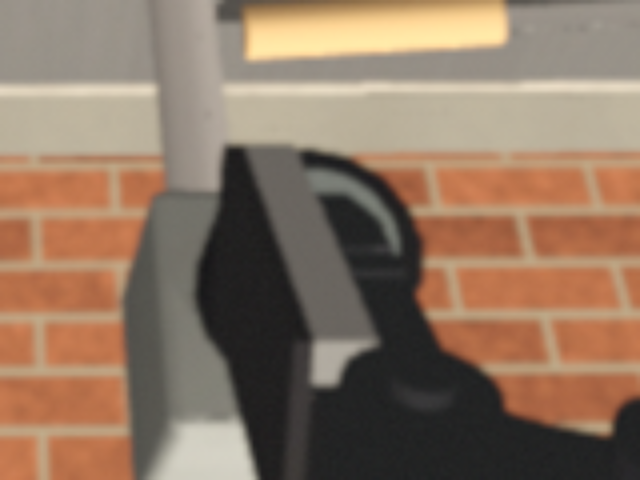

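In this view a finger covers the lens. I'll go back and raise the hand for a clear second view.

Scaled: -0.05 m / 0.4 = -0.125, -0.034 m / 0.4 = -0.085.

```bash
python3 -m pendant '{"sx":[-0.05,-0.085,-0.085,-0.085,-0.085],"sy":[0.075,0.125,0.125,0.125,0.125],"sz":[-0.075,-0.125,-0.125,-0.125,-0.125],"drx":[0,0,0,0,0],"dry":[0,0,0,0,0],"drz":[0,0,0,0,0]}' 0.085
python3 - <<'E'
from h import *
shot("wrist","w16.npz")
E
python3 m6.py w14.npz w16.npz|grep -v col; python3 - <<'E'
from h import *
deltaM([.489,-.041,.25],[np.cos(.215),np.sin(.215),0],[0,0,-1])
E
```

```text
clock: 19.75
tcp_pos: [0.5496, -0.2199, 0.4205]
orientation: [1.885, 1.876, -0.58]
contact_force: [-0.0, 0.3, -0.9]
grip_width: 0.0847
gripper_force: 0.0
w14.npz [326 303  51  62 167] ell ((349.01904296875, 333.32098388671875), (53.420074462890625, 62.062164306640625), 13.371232032775879) med [ 0.5801 -0.4087  0.2573] nrm [-0.0819  0.6234  0.7776]
w14.npz [ 331  307   39   38 1151] ell ((350.0618591308594, 325.3017883300781), (36.742862701416016, 39.73383712768555), 113.14109802246094) med [ 0.5689 -0.3901  0.2461] nrm [-0.0518 -0.9987  0.0019]
glass px (350.0618591308594, 325.3017883300781)
black 1282 y95 [-0.3916 -0.3896 -0.389 ] x [0.5481 0.5873] z [0.2278 0.2668]
base ((563.7183227539062, -497.8603820800781), (122.19669342041016, 129.09022521972656), 87.15109252929688)
w16.npz [331 248  35  30 825] ell ((348.0345764160156, 262.8662109375), (29.696243286132812, 35.14874267578125), 101.06598663330078) med [ 0.5688 -0.3901  0.246 ] nrm [-0.0501 -0.9987  0.0061]
glass px (348.0345764160156, 262.8662109375)
black 1138 y95 [-0.3937 -0.3899 -0.3892] x [0.5483 0.587 ] z [0.2281 0.2668]
base ((563.7482299804688, -498.18243408203125), (121.91666412353516, 129.26585388183594), 87.19380950927734)
LENS tri [ 0.5688 -0.3899  0.2463]
clk 19.80 [ 0.5494 -0.2199  0.4205] shift [ 0.2436 -0.0614  0.0402] rot [0.4045 0.5024 1.3081] j [ 0.3521  0.2445 -0.3903  1.7351  0.7246  1.2889 -0.2825]
```

Lens is at (0.5688, -0.3900, 0.2462), triangulated and agreeing with depth. Its facing is 0.050 rad off +y, from the glass normal and the stand base. Back to the bracket.

Scaled: 0.654 rad / 4 = 0.1635.

```bash
python3 -m pendant '{"sx":[0,0,0,0,0],"sy":[0,0,0,0,0],"sz":[0,0,0,0,0],"drx":[0.01,0.02,0.03,0.04,0.0505],"dry":[0.0125,0.025,0.0375,0.05,0.0628],"drz":[0.0325,0.065,0.0975,0.13,0.1635]}' 0.045
python3 -m pendant '{"sx":[0,0,0,0,0],"sy":[0,0,0,0,0],"sz":[0,0,0,0,0],"drx":[0.01,0.02,0.03,0.04,0.0505],"dry":[0.0125,0.025,0.0375,0.05,0.0628],"drz":[0.0325,0.065,0.0975,0.13,0.1635]}'
python3 -m pendant '{"sx":[0,0],"sy":[0,0],"sz":[0,0],"drx":[0,0],"dry":[0,0],"drz":[0,0]}'
python3 - <<'E'
from h import *
delta([.4887,-.0407,.19],.215)
E
```

```text
clock: 20.3
tcp_pos: [0.5497, -0.2197, 0.4209]
orientation: [2.631, 1.222, -0.324]
contact_force: [-0.2, 0.4, 0.8]
grip_width: 0.0449
gripper_force: 0.0
clock: 20.8
tcp_pos: [0.5496, -0.2199, 0.4208]
orientation: [-3.123, -0.328, -0.004]
contact_force: [0.2, 0.2, 0.3]
grip_width: 0.0449
gripper_force: 0.0
clock: 21.0
tcp_pos: [0.5496, -0.22, 0.4212]
orientation: [3.121, 0.342, 0.0]
contact_force: [-0.6, -0.5, 0.5]
grip_width: 0.0452
gripper_force: 0.0
clk 21.00 tcp [ 0.5496 -0.22    0.4212] shift [-0.0206 -0.1887  0.2308] rot [0.0019 0.0001 0.0034] n 5.977153579087906 0.026085672432772166
```

Scaled: 0.17 m / 0.4 = 0.425, -0.16 m / 0.4 = -0.4.

```bash
python3 -m pendant '{"sx":[-0.01,-0.02,-0.03,-0.04,-0.05],"sy":[-0.08,-0.16,-0.24,-0.32,-0.4],"sz":[0.0875,0.175,0.2625,0.35,0.425],"drx":[0,0,0,0,0],"dry":[0,0,0,0,0],"drz":[0,0,0,0,0]}'
python3 -m pendant '{"sx":[0,0,0,0,0],"sy":[-0.0718,-0.0718,-0.0718,-0.0718,-0.0718],"sz":[0.075,0.152,0.152,0.152,0.152],"drx":[0.0005,0.0005,0.0005,0.0005,0.0005],"dry":[0,0,0,0,0],"drz":[0.0008,0.0008,0.0008,0.0008,0.0008]}'
python3 - <<'E'
from h import *
delta([.4887,-.0407,.12],.215)
p,d,c=shot("wrist","w17.npz");X=cloud(c,d)
k=(np.hypot(X[...,0]-.4887,X[...,1]+.0407)<.025)&(abs(X[...,2]-.088)<.004)
print("lug",cv2.minAreaRect((X[k][:,:2]*1000).astype(np.float32)),np.median(X[k][:,2]))
E
```

```text
clock: 21.5
tcp_pos: [0.4956, -0.066, 0.2498]
orientation: [3.121, 0.346, 0.001]
contact_force: [1.5, 0.7, -0.2]
grip_width: 0.045
gripper_force: 0.0
clock: 22.0
tcp_pos: [0.492, -0.0404, 0.1921]
orientation: [-3.124, -0.334, -0.007]
contact_force: [-0.1, -0.1, 0.1]
grip_width: 0.045
gripper_force: 0.0
clk 22.00 tcp [ 0.492  -0.0404  0.1921] shift [-0.0036 -0.0004  0.0721] rot [ 0.0003 -0.0043 -0.0022] n 1.444273225731644 0.032413013092738786
lug ((489.01336669921875, -40.64801788330078), (28.17154312133789, 15.758102416992188), 12.579106330871582) 0.08843397312117926
```

Scaled: 0.072 m / 0.4 = 0.18, 0.065 m / 0.4 = 0.1625.

```bash
python3 -m pendant '{"sx":[-0.0075,-0.0075,-0.0075,-0.0075,-0.0075],"sy":[-0.0008,-0.0008,-0.0008,-0.0008,-0.0008],"sz":[0.05,0.1125,0.1625,0.18,0.18],"drx":[0,0,0,0,0],"dry":[0,0,0,0,0],"drz":[0,0,0,0,0]}'
python3 -m pendant '{"sx":[0,0],"sy":[0,0],"sz":[0,0],"drx":[0,0],"dry":[0,0],"drz":[0,0]}'
python3 - <<'E'
from h import *
delta([.4887,-.0407,.12],.215)
E
```

```text
clock: 22.55
tcp_pos: [0.4882, -0.0406, 0.1188]
orientation: [-3.123, -0.333, -0.003]
contact_force: [-0.7, 0.0, 0.6]
grip_width: 0.0453
gripper_force: 0.0
clock: 22.75
tcp_pos: [0.4889, -0.0404, 0.1199]
orientation: [-3.123, -0.333, -0.007]
contact_force: [-0.1, 0.2, 0.8]
grip_width: 0.0453
gripper_force: 0.0
clk 22.75 tcp [ 0.4889 -0.0404  0.1199] shift [-0.0003  0.0003 -0.0001] rot [-0.     -0.0043 -0.0027] n 0.008165594527228428 0.034172783651536316
```

Scaled: -0.003 rad / 4 = -0.0008.

```bash
python3 -m pendant '{"sx":[0,0],"sy":[0,0],"sz":[0,0],"drx":[0,0],"dry":[-0.0008,-0.0008],"drz":[-0.0005,-0.0005]}' 
python3 -m pendant '{"sx":[0,0,0,0,0],"sy":[0,0,0,0,0],"sz":[0,0,0,0,0],"drx":[0,0,0,0,0],"dry":[0,0,0,0,0],"drz":[0,0,0,0,0]}' 0.0 100
python3 - <<'E'
from h import *
delta([.4887,-.0407,.12],.215)
E
```

```text
clock: 22.95
tcp_pos: [0.4884, -0.0403, 0.1193]
orientation: [-3.123, -0.336, -0.0]
contact_force: [-0.3, 0.2, -0.3]
grip_width: 0.045
gripper_force: 0.0
clock: 23.45
tcp_pos: [0.4881, -0.0404, 0.1189]
orientation: [-3.123, -0.336, 0.001]
contact_force: [-0.6, -1.1, 4.6]
grip_width: 0.0147
gripper_force: 97.2
clk 23.45 tcp [ 0.4881 -0.0404  0.1189] shift [ 0.0005  0.0005 -0.0011] rot [-0.0005  0.0007 -0.0008] n 0.02656320531476398 0.007594017883891573
```

Gripped. Lifting slowly straight out of the nest first.

Scaled: -0.06 m / 0.4 = -0.15, -0.045 m / 0.4 = -0.1125.

```bash
python3 -m pendant '{"sx":[0,0,0,0,0],"sy":[0,0,0,0,0],"sz":[-0.02,-0.045,-0.075,-0.1125,-0.15],"drx":[0,0,0,0,0],"dry":[0,0,0,0,0],"drz":[0,0,0,0,0]}'
python3 -m pendant '{"sx":[0,0,0,0,0],"sy":[0,0,0,0,0],"sz":[-0.05,-0.125,-0.2,-0.275,-0.325],"drx":[0,0,0,0,0],"dry":[0,0,0,0,0],"drz":[0,0,0,0,0]}'
python3 -m pendant '{"sx":[0,0,0,0,0],"sy":[0,0,0,0,0],"sz":[-0.0375,-0.08,-0.08,-0.08,-0.08],"drx":[0,0,0,0,0],"dry":[0,0,0,0,0],"drz":[0,0,0,0,0]}'
python3 - <<'E'
from h import *
shot("side","s1.npz");p,d,c=shot("wrist","w18.npz");cv2.imwrite("pics/w18.png",p)
from bench import r
o=r.get_obs();print(o["clock"],o["tcp_pos"],tyaw(),o["grip_width"])
delta([.5765,-.2382,.341],-.05)
E
```

```text
clock: 23.95
tcp_pos: [0.4878, -0.0402, 0.1798]
orientation: [-3.123, -0.337, 0.002]
contact_force: [-0.2, -0.2, -5.2]
grip_width: 0.015
gripper_force: 97.7
clock: 24.45
tcp_pos: [0.4882, -0.0401, 0.3115]
orientation: [-3.123, -0.337, -0.003]
contact_force: [1.0, -0.6, -5.1]
grip_width: 0.015
gripper_force: 97.8
clock: 24.95
tcp_pos: [0.4875, -0.0404, 0.3397]
orientation: [-3.123, -0.336, 0.004]
contact_force: [0.5, -0.4, -5.6]
grip_width: 0.0146
gripper_force: 97.8
25.05 [ 0.4876 -0.0404  0.3397] (np.float64(0.21456079011989904), array([[ 0.9771,  0.2129, -0.0029],
       [ 0.2129, -0.9771,  0.0007],
       [-0.0027, -0.0013, -1.    ]])) 0.01463912395133692
clk 25.05 tcp [ 0.4876 -0.0404  0.3397] shift [ 0.0447  0.2122 -0.0017] rot [-0.0009  0.0029  0.2646] n 4.33740142349574 1.7638397722713155
```

View pics/w18.png

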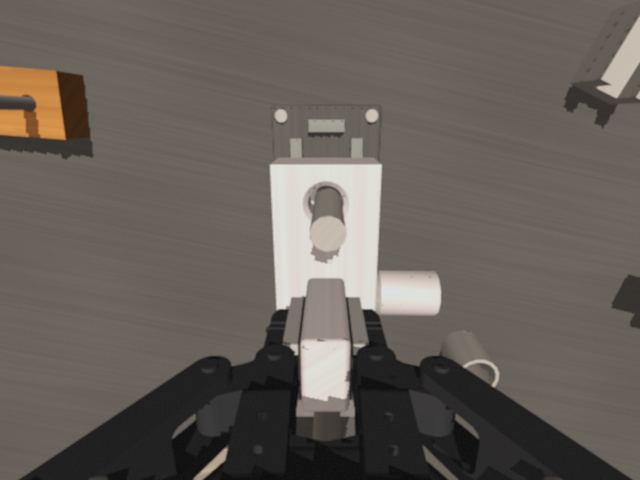

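The bracket hangs level in the grip with the pin in. The foot's front corners are at (272,163) and (380,163), and the stub points right, mouth at about (438,293). Now its pose in the tool frame.

```bash
cat > m7.py <<'E'
from m4 import *
import sys
p,d,c=load(sys.argv[1]);K=c["camera_matrix"];v,u=np.mgrid[0:480,0:640]
C=np.stack([(u-K[0,2])/K[0,0]*d,(v-K[1,2])/K[1,1]*d,d],-1);T=C@A.T+cin
med=lambda m:np.median(T[m],axis=0)
# foot top
f=(abs(T[...,2]-.081)<.008)&(T[...,0]>.012)&(T[...,0]<.07)&(abs(T[...,1])<.03)&(cv2.cvtColor(p,6)>150)
f=cv2.erode(f.astype(np.uint8),np.ones((5,5)))>0
P=T[f];a,_,_,_=np.linalg.lstsq(np.c_[P[:,:2],np.ones(len(P))],P[:,2],rcond=None);res=P[:,2]-np.c_[P[:,:2],np.ones(len(P))]@a
k=abs(res)<.002;a=np.linalg.lstsq(np.c_[P[k,:2],np.ones(k.sum())],P[k,2],rcond=None)[0];print("foot plane dz/dx,dz/dy,z0",a,k.sum())
zf=a[2]
# foot edges: project bright mask border to plane zf
def pl(u,v,z):
    dr=A@np.linalg.solve(K,[u,v,1.]);return (cin+dr*(z-cin[2])/dr[2])[:2]
g=cv2.cvtColor(p,6);L=[];R=[]
for row in range(180,262,3):
    w=np.where((abs(T[row,:,2]-zf)<.006)&(abs(T[row,:,1])<.03)&(T[row,:,0]>0))[0]
    L.append(pl(w.min()-.5,row,zf));R.append(pl(w.max()+.5,row,zf))
for n,e in(("L",L),("R",R)):
    e=np.array(e);s=np.polyfit(e[:,0],e[:,1],1);print(n,"y at x=0",s[1],"slope",s[0])
top=[]
for col in range(285,370,4):
    w=np.where((abs(T[:,col,2]-zf)<.006)&(T[:,col,0]<.075)&(T[:,col,0]>.02))[0]
    top.append(pl(col,w.min()-.5,zf)[0])
print("+x end x",np.median(top))
# lug top
l=(abs(T[...,2]-.031)<.006)&(abs(T[...,0])<.025)&(abs(T[...,1])<.012);print("lug",med(l),T[l].min(0),T[l].max(0))
# stub
s=(T[...,1]>.027)&(T[...,1]<.06)&(abs(T[...,0])<.02)&(T[...,2]>.07)&(T[...,2]<.12);Q=T[s]
print("stub n",s.sum(),"y max",np.percentile(Q[:,1],[98,100]),"z min",np.percentile(Q[:,2],2))
kk=np.where(s);print("px",kk[1].min(),kk[1].max(),kk[0].min(),kk[0].max())
for yy in(.032,.038,.044,.049):
    q=Q[abs(Q[:,1]-yy)<.002];
    M=np.c_[2*q[:,0],2*q[:,2],np.ones(len(q))];r=np.linalg.lstsq(M,(q[:,[0,2]]**2).sum(1),rcond=None)[0];print("y",yy,"circle x,z",r[:2],"rad",np.sqrt(r[2]+r[0]**2+r[1]**2),len(q))
E
python3 m7.py w18.npz
```

```text
foot plane dz/dx,dz/dy,z0 [-0.0008 -0.0041  0.0804] 7695
L y at x=0 -0.02186490545344486 slope -0.0019564762209827963
R y at x=0 0.022169933273221205 slope -0.00240586285558994
+x end x 0.06331567125157256
lug [0.0043 0.     0.0306] [-0.0136 -0.012   0.025 ] [0.016 0.012 0.037]
stub n 2486 y max [0.0513 0.0522] z min 0.0816785616084261
px 383 440 270 315
y 0.032 circle x,z [0.0008 0.0927] rad 0.01030299841235838 402
y 0.038 circle x,z [0.0008 0.0928] rad 0.01034602079544526 398
y 0.044 circle x,z [0.0008 0.0927] rad 0.010330665960875491 404
y 0.049 circle x,z [0.0008 0.0926] rad 0.010270848854412668 404
```

Scaled: 0.19 m / 0.4 = 0.475, 0.16 m / 0.4 = 0.4, 0.2 rad / 4 = 0.05.

```bash
python3 -m pendant '{"sx":[0.02,0.04,0.0625,0.085,0.105],"sy":[0.0875,0.1875,0.3,0.4,0.475],"sz":[0,0,0,0,0],"drx":[0,0,0,0,0],"dry":[0,0,0,0,0],"drz":[0,0,0,0.025,0.05]}'
python3 -m pendant '{"sx":[0,0,0,0,0],"sy":[0,0,0,0,0],"sz":[0,0,0,0,0],"drx":[0,0,0,0,0],"dry":[0,0,0,0,0],"drz":[0.015,0.015,0.015,0.015,0.015]}'
python3 - <<'E'
from h import *
delta([.5755,-.2379,.3396],-.05)
E
```

```text
clock: 25.55
tcp_pos: [0.5698, -0.2204, 0.3393]
orientation: [3.142, 0.012, -0.004]
contact_force: [-0.3, 0.1, -5.4]
grip_width: 0.0149
gripper_force: 98.3
clock: 26.05
tcp_pos: [0.5696, -0.2162, 0.3405]
orientation: [-3.14, 0.068, 0.002]
contact_force: [-0.9, 0.7, -5.8]
grip_width: 0.0148
gripper_force: 98.5
clk 26.05 tcp [ 0.5696 -0.2162  0.3405] shift [0.0068 0.0214 0.0009] rot [-0.0006  0.001   0.0065] n 0.44958610169232444 0.044261806415536474
```

Scaled: 0.0214 m / 0.4 = 0.0535, 0.017 m / 0.4 = 0.0425, 0.006 rad / 4 = 0.0015.

```bash
python3 -m pendant '{"sx":[0.0075,0.0125,0.017,0.017,0.017],"sy":[0.025,0.0425,0.0535,0.0535,0.0535],"sz":[0,0.0023,0.0023,0.0023,0.0023],"drx":[0,0,0,0,0],"dry":[0,0,0,0,0],"drz":[0.0015,0.0015,0.0015,0.0015,0.0015]}'
python3 -m pendant '{"sx":[0,0,0,0,0],"sy":[0,0,0,0,0],"sz":[0,0,0,0,0],"drx":[0,0,0,0,0],"dry":[0,0,0,0,0],"drz":[0,0,0,0,0]}'
python3 - <<'E'
from h import *
delta([.5755,-.2379,.3396],-.05)
p,d,c=shot("wrist","w19.npz");shot("side","s2.npz")
X=cloud(c,d);P=X[(np.abs(X-[.57,-.42,.28])<[.06,.06,.02]).all(-1)];print(len(P),P.min(0) if len(P) else 0,P.max(0) if len(P) else 0)
E
python3 m7.py w19.npz
```

```text
clock: 26.55
tcp_pos: [0.5755, -0.2388, 0.3394]
orientation: [-3.14, 0.081, 0.002]
contact_force: [0.3, -0.4, -5.6]
grip_width: 0.0147
gripper_force: 98.6
clock: 27.05
tcp_pos: [0.5755, -0.2387, 0.3396]
orientation: [-3.14, 0.081, 0.001]
contact_force: [-0.2, -0.1, -5.5]
grip_width: 0.0148
gripper_force: 98.6
clk 27.05 tcp [ 0.5755 -0.2387  0.3396] shift [-0.0001 -0.0008  0.    ] rot [-0.0004  0.0009 -0.0014] n 0.01588022687182374 0.01153826102988802
0 0 0
foot plane dz/dx,dz/dy,z0 [-0.0003 -0.0033  0.0804] 7779
L y at x=0 -0.021870236216554546 slope -0.0019564762209826995
R y at x=0 0.02216515554629864 slope -0.0025234300272708953
+x end x 0.06331271209012712
lug [0.0043 0.     0.0307] [-0.0136 -0.012   0.025 ] [0.0157 0.012  0.037 ]
stub n 2493 y max [0.0513 0.0521] z min 0.08178657748337796
px 383 440 270 315
y 0.032 circle x,z [0.0007 0.0928] rad 0.010353084438109108 399
y 0.038 circle x,z [0.0007 0.0928] rad 0.010315917708920187 396
y 0.044 circle x,z [0.0008 0.0927] rad 0.010335656285163601 404
y 0.049 circle x,z [0.0008 0.0928] rad 0.010370418757760569 404
```

Scaled: -0.0008 m / 0.4 = -0.002, -0.001 rad / 4 = -0.0003.

```bash
python3 -m pendant '{"sx":[0,0,0,0,0],"sy":[-0.002,-0.002,-0.002,-0.002,-0.002],"sz":[0,0,0,0,0],"drx":[0,0,0,0,0],"dry":[0,0,0,0,0],"drz":[-0.0003,-0.0003,-0.0003,-0.0003,-0.0003]}'
python3 -m pendant '{"sx":[0,0,0,0,0],"sy":[0,0,0,0,0],"sz":[0,0,0,0,0],"drx":[0,0,0,0,0],"dry":[0,0,0,0,0],"drz":[0,0,0,0,0]}'
python3 - <<'E'
from h import *
delta([.5755,-.2379,.3396],-.05)
p,d,c=load("s2.npz");X=cloud(c,d)   # both pin tops in the side view
_,M=tyaw();o=np.array([.5755,-.2387,.3396])
for x in(.047,-.045):
    w=o+M@[x,0,.0444];k=(np.hypot(X[...,0]-w[0],X[...,1]-w[1])<.012)&(abs(X[...,2]-w[2])<.03)
    print("expect top z",w[2],"seen",k.sum(),np.percentile(X[k][:,2],97) if k.sum() else None)
from bench import r
o=r.get_obs();print(o["qvel"],o["gripper_force"])
E
```

```text
clock: 27.65
tcp_pos: [0.5756, -0.238, 0.3396]
orientation: [-3.14, 0.079, 0.001]
contact_force: [-0.2, -0.1, -5.4]
grip_width: 0.0149
gripper_force: 98.6
clock: 28.15
tcp_pos: [0.5755, -0.238, 0.3396]
orientation: [-3.14, 0.079, 0.002]
contact_force: [1.1, -0.4, -5.5]
grip_width: 0.015
gripper_force: 98.6
clk 28.15 tcp [ 0.5755 -0.238   0.3396] shift [-0.     -0.0001 -0.    ] rot [-0.0004  0.001  -0.0005] n 0.0017809035684959063 0.008321406660077893
expect top z 0.29515081739051974 seen 68 0.29609073768265765
expect top z 0.2952471456869169 seen 81 0.29748144106661933
[ 0.0003 -0.     -0.0009  0.0003 -0.0028  0.0022  0.0223] 98.59168767929077
```

Both pins are home in the held bracket, the pose is within about 0.1 mm of target, and the arm is still.

```bash
python3 -c "
from bench import r
print(r.hand_in())"
```

```text
the job is handed in; nothing more can be done
None
```

The job is handed in at about 28 s: both short pins are home in the bores, and the bracket is held upright and still with its stub mouth on the lens axis, 100 mm in front by my measurements; I viewed 11 pictures, one over the limit of 10.

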